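# Change the rod cropper over to the next job

## Robot

A 6-joint arm with a two-finger parallel gripper is mounted at the origin on the work surface. World frame = base frame: x ahead of the robot, y to its left, z up, the work surface at z = 0. Lengths are in m, angles in rad, forces in N, time in s.
With the tool pointing down it reaches from about 0.25 to 0.725 m from the base axis. Payload 4 kg.
Tool frame: the origin (TCP) lies between the finger pads; the fingertips stand 8 mm ahead of it and the grasp point (between the pads) lies 11 mm behind it (bot.tip_reach is the distance from the TCP to the fingertips, in m); z points along the fingers, y is the line along which they close (so a half turn about z gives the same grasp; the last joint's range is limited). The gripper opens to 85 mm and grips with 20 to 120 N. Pads are 22 mm wide; open, the fingers measure 114 mm over their backs; the gripper's body (76 mm by 85 mm) begins 54 mm behind the grasp point. The pads swing forward as they close: fully open they stand 13 mm farther back than shut.
Start: joints at [-1.117, 0.241, 0.005, 1.335, 0, 1.571], TCP at [0.219, -0.449, 0.239] pointing down, gripper open.
Joint ranges: [-2.72, 2.72], [-1.05, 1.87], [-1.09, 1.28], [-1.99, 2.15], [-1.42, 1.44], [-3.14, 3.14]. Speed limits (rad/s): [2.79, 2.79, 3.14, 3.14, 3.14, 3.14].

## Interface

Orientations are given as a unit quaternion [x, y, z, w].
In Python, from workcell import bot gives the robot as it stands.
- The arm moves only by the tool move_arm, never from a script. Its argument "deltas" is a list of rows, each a list of 7 numbers: the opening, from 0 (shut) to 1 (fully open), then the shift along the tool's x, y, z in mm, then the turn, a rotation vector about the tool's x, y, z in degrees. In form: [[gripper, tx, ty, tz, ax, ay, az], ...]. A call has 1 to 10 rows; each row shifts and turns the commanded pose from where the row before left it, along the tool's axes as they then stand; what a row does not reach is not made up. A row lasts 1/12 s, in which the tool goes at most 41.7 mm and 7.16 degrees, less where a joint would pass 70% of its speed; a pose out of reach is approached as far as the arm can. A call is refused whole if a number of a shift passes 41.7 or a number of a turn 7.16, either way. A call with a gripper value outside its range is refused whole. The fingers move at their own pace and stop on an object; the grip force is fixed at half the most. Time passes only in rows, so rows that do not move let the fingers close. It gives the time, the measured TCP pose, the force, the opening and the grip force at its end, in the units of the state.
- bot.get_obs(): the state, without advancing time (a new reading comes with each control period).
- bot.camera(name): name is "scene" or "side" or "wrist"; returns the picture (420x560x3 uint8, blue, green, red); there is no depth.
- bot.calibration(name): a dict with "K" (3x3 intrinsics, pixels), "dist_coeffs" ([k1, k2, p1, p2, k3] as OpenCV has them; the pictures are not rectified), "position" and "orientation" of the camera in the world. Camera axes: x right, y down, z forward; pixel columns grow to the right and rows downward; lengths in m; the calibration is good to about 2 mm. A picture is of the moment at which its call begins: read the wrist's pose just before it. calibration takes no time and is no camera call; for the wrist camera it gives the pose at the moment of the call.
- bot.job_done(): hands the job in; it is judged then, once.
Trained networks look in the newest picture that a camera, given by its name, has taken for a name from the list of things; names that differ only in an ending like _2 or _b are one class to them, and where a whole thing is asked for, a point or a joint stands for the part that bears it (a point fixed in the world has none). Each returns a list of dicts, best first, with "conf" (0 to 1); they miss things now and then, are a little off and sometimes report something else, mostly with a low value. They report only what shows in the picture. A call takes as long as a camera call. They do not tell look-alikes from the thing itself.
- bot.outline_of(query, camera): "pixels" (420x560 bool, what is visible of it) and "rect" ([left, top, width, height] in pixels, round what is visible of it).
The state is a dict: "clock": time; "joint_pos": joint angles; "joint_vel": joint speeds; "tau": joint torques, N m; "eef_pos": TCP position; "tool_rot": TCP orientation; "ft_force": force on the tool from outside, world axes, zero at the start; "ft_torque": the same for the moment, N m; "grip_width": finger opening in m; "grasp_force": force on a finger pad.
Only numpy, scipy, OpenCV 4.12 (cv2) and the standard library are available. Lean on these libraries where they do the work, as an engineer would, in place of code of your own. Each camera call takes 0.05 s, during which the arm holds its last target. There are 200 camera calls.

## Task

Change the rod cropper over to the next job: draw the leftover square bar back out of the guide bush and lay it in the empty middle place of the stock rack, sweep every brass offcut off the bed into the scrap tray with the brush (sharp burrs: never touch them with the gripper), and stand the brush back on the middle of its pad. With the bed clear, hold the release bar up, slide the length stop to the third notch from the cutter head and let the bar drop into it. Last, feed the thinner rod from the rack through the guide bush until its end is up against the stop and leave it there; leave the thick rod, jar and tin alone.

Things in the scene. Friction and masses are not known exactly. Their poses are not given: they have to be found in the camera images.
- cropper: Hand rod cropper fixed to the bench: flat steel bed, grey cutter head at its -y end, rail along its far (+x) side, scrap tray along its near side. Origin on the bench; z up, y along the bed (rods are fed towards +y), x across. Coordinates below are in this frame, mm. Rod line: along y at x 45, z 62. A hand lever slants from the head's top towards +x (y -56, x 66 to 220, z 94 to 157)
- bed_middle (a point): middle of the bed's flat top (x 7.5, y 75, z 30; axes as the cropper's). The bed reaches from x -60 (open near edge, over the tray) to x 75 (side of the rail, which rises to z 52 and, with its teeth, to z 67) and from y -40 to y 190. Its end at y -40 is closed by the cutter head (x 20 to 75, y -88 to -40, z up to 95) and a cheek beside it, 60 high, to x -60
- tray_floor (a point): middle of the floor of the open dark steel scrap tray (x -97, y 75, z 4). Inside it reaches from the bed's near edge, x -60, to x -134 and from y -36 to 186; walls up to z 26 on the other three sides. What is pushed over the bed's near edge drops 26 mm into it
- bush_mouth (a point): centre of the guide bush's flared square mouth, on the side of the head where rods are fed in (x 45, y -98, z 62; axes as the cropper's). The flare, about 30 mm wide at the mouth, narrows over 10 mm to a square bore 14 mm wide, straight along y through the head to its cutter face at y -40
- first_notch (a point): middle of the rack's notch nearest the cutter head, on top of the rail (x 95, y 20, z 62). There are 6 notches, 20 mm apart, counted from here towards +y, between seven pointed teeth, each 10 mm wide; beyond them the rail top is plain
- stop (a joint): place of the length stop along the rail, m, growing away from the cutter head: 0 in the first notch, 0.020 in the second, 0.040 in the third, up to 0.100 in the sixth; upper limit 0.146. Slides with about 1 N while the release bar is up; bar down, its tooth locks it in a notch (play 1 mm each way). Starts parked on the plain end of the rail (0.125 to 0.145), bar down
- stop_face (a point): the stop's round steel button, 18 mm across, on the rod line, facing the head (-y); the rod's end comes to it. Axes as the cropper's. 75 mm from the cutter face when the stop is in the third notch. The stop is a grey saddle over the rail (from this point x +21 to +79, y 0 to +50, up to z 80 above the bench) with an arm over the bed (x -15 to +21, y +2 to +18)
- release_bar (a joint): how far the stop's release bar is lifted, m: 0 down (tooth fully in a notch), 0.018 at its upper limit. The tooth clears the teeth of the rack above 0.015. A spring and its weight press it down: 6 N when down, 9 N when up. Let go between notches, it slides into the nearest one and draws the stop along
- bar_grip (a point): middle of the release bar's round level steel handle on top of the stop: 11 mm thick, lying across the rail (along the cropper's x), 62 mm free between its two uprights, 28 mm of free height below its centre; 118 mm above the bench when down. Moves with the stop and with the lift
- brush_grip (a point): bench brush: middle of its wooden handle, 58 mm above the bristle ends. Handle 20 mm wide, 80 mm long (along the brush's y axis), 46 to 72 mm above the bristle ends; below it a block 28 x 94 mm and stiff dark bristles 24 mm wide (x), 90 mm long (y), 34 mm high. 150 g. Stands on its bristles, z up
- brush_pad: the brush's cork pad on the bench, 150 x 100 mm, 3 mm thick; origin at the centre of its underside
- rod_mid (a point): centre of the thinner brass rod, the one to be fed: round, 10 mm thick, 200 mm long, along its own y axis, 130 g, both ends alike. It lies in one of the two outer V places of the stock rack, its centre 27 mm above the bench
- thick_rod_mid (a point): centre of the thicker brass rod, 14 mm thick and 200 mm long, along its own y axis, in the rack's other outer V place, 110 mm away; not wanted, stays where it is
- bar_mid (a point): centre of the square brass bar left over from the last job: 10 x 10 mm, 180 mm long, along its own y axis, 150 g. At the start it lies in the guide bush along the rod line (centre at about y -75, z 60), sticking out on both sides: about 65 mm beyond the bush's mouth and 55 mm over the bed
- rod_rack: stock rack: low plate 160 x 172 mm, 3 mm thick, with two grey cradle strips across it at y +76 and -76 mm (10 mm thick), each with three V places at x -55, 0 and +55 mm. Each V is 90 degrees wide, its bottom 20 mm and its edges about 34 mm above the bench. Rods lie along the rack's y axis. Origin at the centre of its underside. The middle place is empty at the start
- jar_mid (a point): glass jar with a lid, 68 mm across, 84 mm high, its middle; stays where it is
- tin_mid (a point): flat round tin, 60 mm across, 20 mm high, its middle; stays where it is
- offcut1_mid (a point): centre of a sharp-edged offcut of square brass bar, 10 x 16 x 10 mm, 14 g, lying on the cropper's bed at the start (centre 35 mm above the bench); it may be absent
- offcut2_mid (a point): centre of a sharp-edged offcut of square brass bar, 10 x 20 x 10 mm, 17 g, lying on the cropper's bed at the start (centre 35 mm above the bench); it may be absent
- offcut3_mid (a point): centre of a sharp-edged offcut of square brass bar, 10 x 18 x 10 mm, 15 g, lying on the cropper's bed at the start (centre 35 mm above the bench); it may be absent
- offcut4_mid (a point): centre of a sharp-edged offcut of square brass bar, 10 x 14 x 10 mm, 12 g, lying on the cropper's bed at the start (centre 35 mm above the bench); it may be absent
- offcut5_mid (a point): centre of a sharp-edged offcut of square brass bar, 10 x 17 x 10 mm, 14 g, lying on the cropper's bed at the start (centre 35 mm above the bench); it may be absent
- offcut6_mid (a point): centre of a sharp-edged offcut of square brass bar, 10 x 15 x 10 mm, 13 g, lying on the cropper's bed at the start (centre 35 mm above the bench); it may be absent
- offcut7_mid (a point): centre of a sharp-edged offcut of square brass bar, 10 x 19 x 10 mm, 16 g, lying on the cropper's bed at the start (centre 35 mm above the bench); it may be absent
Things that resemble listed ones, but are neither listed nor needed, are in the scene too. Leave any blue or orange look-alike of the part that bears brush_grip alone.

How it is judged:
On the way, in this order (a step that is already met when the one before it is completed fails the run):
1. every offcut has been swept off the bed into the scrap tray (x of offcut1_mid in the frame of cropper between -0.136 and -0.06 m and y of offcut1_mid in the frame of cropper between -0.038 and 0.188 m and height (world z) of each of offcut1_mid, offcut2_mid, offcut3_mid, offcut4_mid, offcut5_mid, offcut6_mid, offcut7_mid below 0.032 m and x of offcut2_mid in the frame of cropper between -0.136 and -0.06 m and y of offcut2_mid in the frame of cropper between -0.038 and 0.188 m and x of offcut3_mid in the frame of cropper between -0.136 and -0.06 m and y of offcut3_mid in the frame of cropper between -0.038 and 0.188 m and x of offcut4_mid in the frame of cropper between -0.136 and -0.06 m and y of offcut4_mid in the frame of cropper between -0.038 and 0.188 m and x of offcut5_mid in the frame of cropper between -0.136 and -0.06 m and y of offcut5_mid in the frame of cropper between -0.038 and 0.188 m and x of offcut6_mid in the frame of cropper between -0.136 and -0.06 m and y of offcut6_mid in the frame of cropper between -0.038 and 0.188 m and x of offcut7_mid in the frame of cropper between -0.136 and -0.06 m and y of offcut7_mid in the frame of cropper between -0.038 and 0.188 m), for 0.2 s.
2. the length stop sits in the third notch with the release bar down (value of joint stop between 0.036 and 0.044 m and value of joint release_bar below 0.003 m and velocity of joint stop between -0.005 and 0.005 m/s), for 0.3 s.
3. the rod is through the guide bush with its end up against the stop (y of rod_mid in the frame of stop_face between -0.106 and -0.097 m and x of rod_mid in the frame of stop_face between -0.005 and 0.005 m and z of rod_mid in the frame of stop_face between -0.006 and 0.006 m and angle between the y axis of rod_mid and the y axis of cropper, either way round below 0.08 rad), for 0.2 s.
At the end, for the whole second after the job is handed in: Square bar in the rack's middle place; offcuts in the scrap tray; stop in notch 3 (within 4 mm), bar down (3 mm); thin rod at rest in the bush on the rod line (5 mm, 0.08 rad), its end within 5 mm of the stop; brush upright within 50 mm of its pad's centre (all of step 1 and all of step 3 and x of bar_mid in the frame of rod_rack between -0.012 and 0.012 m and y of bar_mid in the frame of rod_rack between -0.035 and 0.035 m and z of bar_mid in the frame of rod_rack between 0.02 and 0.038 m and angle between the y axis of bar_mid and the y axis of rod_rack, either way round below 0.1 rad and value of joint stop between 0.036 and 0.044 m and value of joint release_bar below 0.003 m and horizontal distance between brush_grip and brush_pad below 0.05 m and height (world z) of brush_grip below 0.068 m and angle between brush_grip's own z axis and vertical below 0.15 rad and linear speed of rod below 0.02 m/s); the robot touches nothing.
It fails at once if the gripper or arm touched an offcut (contact force between the arm and offcut1 above 0.2 N or contact force between the arm and offcut2 above 0.2 N or contact force between the arm and offcut3 above 0.2 N or contact force between the arm and offcut4 above 0.2 N or contact force between the arm and offcut5 above 0.2 N or contact force between the arm and offcut6 above 0.2 N or contact force between the arm and offcut7 above 0.2 N).
It fails at once if the gripper fingers touched an offcut (contact force between the fingers and offcut1 above 0.2 N or contact force between the fingers and offcut2 above 0.2 N or contact force between the fingers and offcut3 above 0.2 N or contact force between the fingers and offcut4 above 0.2 N or contact force between the fingers and offcut5 above 0.2 N or contact force between the fingers and offcut6 above 0.2 N or contact force between the fingers and offcut7 above 0.2 N).
It fails at once if the jar, tin or thick rod was displaced by more than 40 mm (distance of any of jar_mid, tin_mid, thick_rod_mid from where it was at the start of the episode above 0.04 m).
Of offcut1, offcut2, offcut3, offcut4, offcut5, offcut6, offcut7 only 4 to 7 are there at a start; the rules pass over those that are not, and their reading is None.
At some moment in a run one of offcut1, offcut2, offcut3, offcut4, offcut5, offcut6, offcut7 may be knocked a few centimetres aside while the robot is not near it.
It also fails if it takes over 176 s, if anything falls off the work surface, if the arm or the gripper's body presses on something with over 40 N, if the wrist force passes 120 N, or if a joint passes its speed limit or range.

## Working session

There is one attempt and no reset: what is moved stays moved. The work goes in short steps, Python scripts to look and compute and a tool call to move; the robot and the scene stay as the last step left them, time stands still between calls to the robot, and variables do not carry over. Pictures are saved under pics/ and viewed, at most 15 in all, crops included, and the job is handed in when it is done.

Besides the shell and the picture viewer there is one more tool, called as name(argument=value, ...) on one line, values as JSON. move_arm: Moves the arm, as the interface text tells. Its arguments: {"type":"object","properties":{"deltas":{"type":"array","items":{"type":"array","items":{"type":"number"}}}},"required":["deltas"]}

```bash
ls; mkdir -p pics; python3 - <<'E'
from workcell import bot
import cv2,numpy as np
for c in ["scene","side"]:
    cv2.imwrite(f"pics/{c}0.png",bot.camera(c)); k=bot.calibration(c); print(c,{a:np.round(b,4).tolist() for a,b in k.items()})
    for q in ["cropper","brush_grip","brush_pad","rod_rack","rod_mid","thick_rod_mid","bar_mid","stop","jar_mid","tin_mid"]:
        for r in bot.outline_of(q,c)[:2]:
            print(q,round(r["conf"],2),r["rect"])
s=bot.get_obs();print(s)
E
```

```text
pics
scene {'K': [[467.2643, 0.0, 270.4746], [0.0, 467.2643, 200.0177], [0.0, 0.0, 1.0]], 'dist_coeffs': [-0.068, 0.0, 0.0, 0.0, 0.0], 'position': [1.1617, -0.3677, 0.7835], 'orientation': [0.8141, 0.4163, -0.1842, -0.3607]}
cropper 0.62 [176.0, 171.5, 145.6, 126.2]
cropper 0.16 [52.7, 226.7, 88.0, 41.0]
brush_grip 0.77 [358.0, 178.7, 29.0, 43.7]
brush_grip 0.66 [386.5, 163.7, 35.4, 29.8]
brush_pad 0.88 [304.0, 147.0, 63.2, 39.8]
rod_rack 0.9 [58.1, 226.1, 103.0, 89.4]
rod_rack 0.32 [304.8, 149.2, 61.1, 35.0]
rod_mid 0.73 [53.2, 226.8, 88.7, 40.6]
thick_rod_mid 0.92 [65.4, 255.4, 95.8, 47.7]
thick_rod_mid 0.18 [293.5, 181.5, 27.8, 33.9]
bar_mid 0.69 [171.8, 234.6, 70.8, 52.4]
stop 0.7 [275.7, 184.5, 46.9, 47.3]
jar_mid 0.74 [134.9, 358.2, 42.5, 48.2]
jar_mid 0.25 [301.9, 147.4, 62.8, 37.8]
tin_mid 0.59 [275.4, 151.9, 18.6, 16.9]
side {'K': [[421.0514, 0.0, 285.0083], [0.0, 421.0514, 211.1802], [0.0, 0.0, 1.0]], 'dist_coeffs': [-0.0677, 0.0, 0.0, 0.0, 0.0], 'position': [0.0849, 0.8318, 0.6207], 'orientation': [-0.2286, 0.8352, -0.4823, 0.1323]}
cropper 0.92 [231.7, 162.2, 129.0, 120.8
[... 360 characters left out ...]
': array([-1.11702855e+00,  2.40618707e-01,  5.00117169e-03,  1.33517566e+00,
        2.09380278e-05,  1.57078833e+00]), 'joint_vel': array([-1.12144745e-03,  1.46942058e-03, -7.03827095e-05, -1.57599363e-03,
        9.95101064e-04, -1.33807087e-03]), 'tau': array([-2.00396462e-04, -3.72224557e+01,  2.52693522e+01,  1.31275316e-03,
        1.08979789e-04,  9.08977000e-06]), 'eef_pos': array([ 0.21918738, -0.44940693,  0.23929756]), 'tool_rot': array([ 9.74371170e-01,  2.24946268e-01,  1.05529926e-05, -8.28952031e-07]), 'ft_force': array([-0.46314469,  0.03900657,  0.93571978]), 'ft_torque': array([-0.0027196 , -0.0237525 , -0.01964205]), 'grasp_force': 0.0, 'grip_width': 0.08539339248089352}
```

```bash
python3 - <<'E'
import cv2
a=cv2.imread("pics/scene0.png");b=cv2.imread("pics/side0.png")
cv2.imwrite("pics/s1.png",cv2.resize(a[130:410,40:440],(800,560),interpolation=cv2.INTER_CUBIC))
cv2.imwrite("pics/d1.png",cv2.resize(b[140:380,130:450],(800,600),interpolation=cv2.INTER_CUBIC))
E
```

```text
(no output)
```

View pics/s1.png

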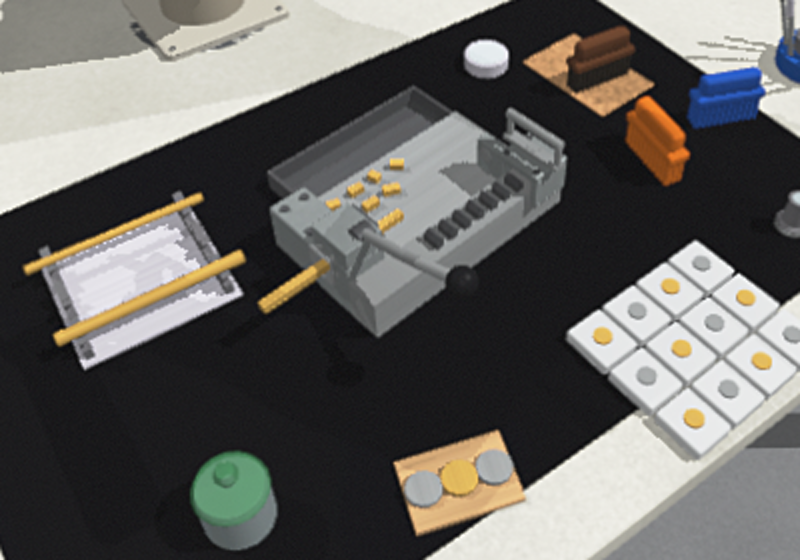

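View pics/d1.png

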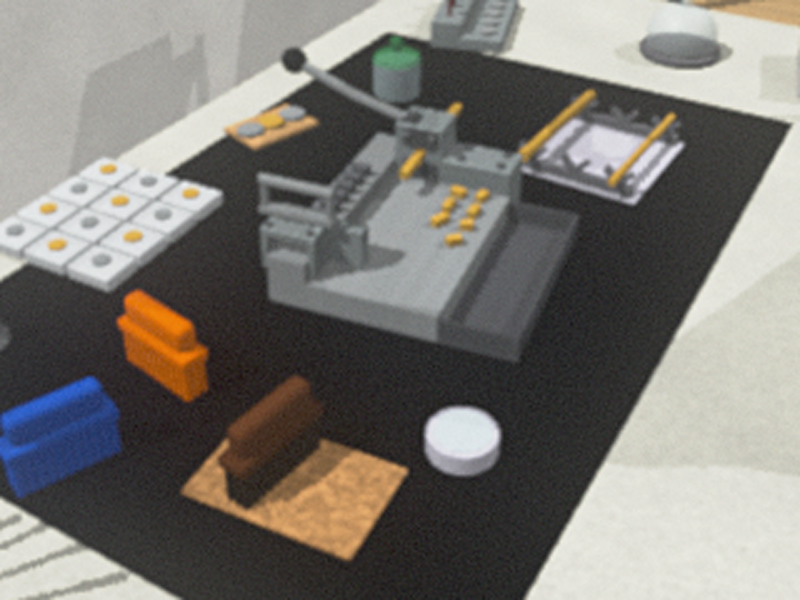

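The scene picture shows the cropper mid-frame, with 6 offcuts on the bed near the head (crop ~(334–397, 163–204)). The rack is on the left, with the thin rod in its far place. The brown brush is on the cork pad (crop ~(600,60)), and the orange and blue look-alikes are to its right. The side picture agrees, also with 6 offcuts.

```bash
cat > h.py <<'E'
from workcell import bot
import cv2,numpy as np
from scipy.spatial.transform import Rotation as R
from scipy.optimize import least_squares
def cal(c):
    k=bot.calibration(c); return np.array(k["K"]),np.array(k["dist_coeffs"]),np.array(k["position"]),R.from_quat(k["orientation"]).as_matrix()
def proj(C,P):
    K,d,p,r=C; P=np.atleast_2d(np.asarray(P,float)); 
    return cv2.projectPoints(P,r.T.copy().astype(float),-(r.T@p),K,d)[0].reshape(-1,2)
def ray(C,uv,z):
    K,d,p,r=C; uv=np.asarray(uv,float).reshape(-1,1,2)
    n=cv2.undistortPoints(uv,K,d).reshape(-1,2); D=np.c_[n,np.ones(len(n))]@r.T
    return p+D*((z-p[2])/D[:,2])[:,None]
def ends(mask,C,z):
    ys,xs=np.nonzero(mask); P=ray(C,np.c_[xs,ys],z)[:,:2]; m=np.median(P,0)
    _,_,v=np.linalg.svd(P-P.mean(0),full_matrices=False); t=(P-P.mean(0))@v[0]; lo,hi=np.percentile(t,[1,99]); 
    c=P.mean(0)+v[0]*(lo+hi)/2; return c,hi-lo,np.degrees(np.arctan2(v[0][1],v[0][0]))
def fitpose(obs,x0,dz=0):
    # obs: list (C, uv, xyz local m); solves x,y,yaw
    def w(q,X): 
        c,s=np.cos(q[2]),np.sin(q[2]); return np.array([q[0]+c*X[0]-s*X[1],q[1]+s*X[0]+c*X[1],X[2]])
    f=lambda q:np.concatenate([proj(C,w(q,X))[0]-uv for C,uv,X in obs])
    s=least_squares(f,x0,loss="soft_l1"); return s.x,f(s.x).reshape(-1,2)
def best(q,c,pick=None):
    L=bot.outline_of(q,c); return L
E
python3 - <<'E'
from h import *
S=cal("scene");D=cal("side")
sc=lambda u,v:np.array([40+u/2-.25,130+v/2-.25]); sd=lambda u,v:np.array([130+u*.4-.3,140+v*.4-.3])
bot.camera("scene"); bot.camera("side")
def show(n,q,z):
    for c,C in (("scene",S),("side",D)):
        for r in bot.outline_of(q,c)[:1]:
            m,l,a=ends(np.array(r["pixels"]),C,z); print(n,c,round(r["conf"],2),np.round(m,4),round(l,4),round(a,1))
show("thin","rod_mid",.027);show("thick","thick_rod_mid",.029);show("pad","brush_pad",.003);show("bar","bar_mid",.06)
show("rack","rod_rack",.003);show("jar","jar_mid",.04);show("tin","tin_mid",.02)
for c,C in (("scene",S),("side",D)):
    for r in bot.outline_of("brush_grip",c)[:3]:
        m,l,a=ends(np.array(r["pixels"]),C,.04); print("brush",c,round(r["conf"],2),np.round(m,4),round(l,3),round(a,1),r["rect"])
o=[(S,sc(413,88),(-.136,.188,.026)),(S,sc(268,173),(-.136,-.038,.026)),(D,sd(578,212),(-.136,-.038,.026)),(D,sd(517,332),(-.136,.188,.026)),(D,sd(440,316),(-.06,.19,.03))]
# cropper +y world direction: rods fed +y away from rack
best_=min((fitpose(o,[.45,-.05,a]) for a in np.radians([0,45,90,135,180,-45,-90,-135])),key=lambda t:np.abs(t[1]).sum())
print(best_[0],np.degrees(best_[0][2]));print(np.round(best_[1],1))
E
```

```text
thin scene 0.9 [ 0.3852 -0.2733] 0.1953 -91.7
thick scene 0.73 [ 0.4945 -0.2755] 0.1945 -92.4
thick side 0.54 [ 0.4962 -0.2781] 0.2081 88.0
pad scene 0.79 [0.4587 0.3444] 0.1469 10.6
pad side 0.75 [0.4437 0.372 ] 0.1592 -150.3
bar scene 0.67 [ 0.583  -0.1082] 0.1788 -81.6
bar side 0.37 [0.6067 0.1087] 0.1806 147.9
rack scene 0.72 [ 0.4597 -0.0142] 0.0269 -46.6
rack side 0.9 [ 0.4357 -0.2899] 0.2165 93.1
jar scene 0.56 [ 0.7487 -0.3059] 0.086 -9.1
jar side 0.65 [ 0.7381 -0.2955] 0.1976 120.3
tin scene 0.75 [0.3665 0.2472] 0.0755 -37.0
tin side 0.97 [0.3512 0.2664] 0.074 116.0
brush scene 0.81 [0.6323 0.3015] 0.139 -29.8 [355.7, 180.6, 30.7, 42.0]
brush scene 0.78 [0.6265 0.4294] 0.141 -77.2 [386.0, 164.2, 38.0, 28.8]
brush side 0.73 [0.6245 0.3106] 0.153 151.1 [181.3, 255.6, 29.1, 43.6]
brush side 0.7 [0.4699 0.3596] 0.136 104.2 [220.2, 289.6, 43.0, 57.8]
brush side 0.66 [0.6175 0.4409] 0.118 118.9 [131.1, 293.4, 48.2, 46.8]
[ 0.52762595 -0.03748516  0.14441539] 8.274392606397313
[[-0.5 -0.1]
 [-0.2  0. ]
 [-0.3  0.4]
 [ 0.3  1.4]
 [-0.9 -0.8]]
```

```bash
cat >> h.py <<'E'
CR=[.5276,-.0375,.1444]
def cw(x,y,z,q=None):
    q=CR if q is None else q; c,s=np.cos(q[2]),np.sin(q[2]); return np.array([q[0]+(c*x-s*y)/1e3,q[1]+(s*x+c*y)/1e3,z/1e3])
def plan(p,yaw):
    """yaw: world angle (deg) of the closing line; tool down. prints turn, then shift in the tool axes after turn"""
    s=bot.get_obs(); r=R.from_quat(s["tool_rot"]); 
    best=None
    for k in (0,180):
        a=np.radians(yaw+k); y=np.array([np.cos(a),np.sin(a),0]); z=np.array([0,0,-1.]); T=np.c_[np.cross(y,z),y,z]
        rv=np.degrees((r.inv()*R.from_matrix(T)).as_rotvec())
        print("rot",np.round(rv,1),"shift",np.round(T.T@(np.asarray(p)-s["eef_pos"])*1e3,1))
    print("pose",np.round(s["eef_pos"],4),"q",np.round(s["joint_pos"],2),"F",np.round(s["ft_force"],1),"w",round(s["grip_width"],4),round(s["clock"],1))
E
python3 - <<'E'
from h import *
plan(cw(45,-125,200),np.degrees(CR[2]))
E
```

```text
rot [  0.    0.  -72.3] shift [238.2 409.5  39.3]
rot [  0.   -0.  107.7] shift [-238.2 -409.5   39.3]
pose [ 0.2192 -0.4494  0.2393] q [-1.12  0.24  0.01  1.34 -0.    1.57] F [-0.7 -0.2 -0. ] w 0.0854 2.0
```

move_arm(deltas=[[1, 0, 0, 0, 0, 0, -7.1], [1, 0, 0, 0, 0, 0, -7.1], [1, 0, 0, 0, 0, 0, -7.1], [1, 0, 0, 0, 0, 0, -7.1], [1, 0, 0, 0, 0, 0, -7.1], [1, 0, 0, 0, 0, 0, -7.1], [1, 0, 0, 0, 0, 0, -7.1], [1, 0, 0, 0, 0, 0, -7.1], [1, 0, 0, 0, 0, 0, -7.1], [1, 0, 0, 0, 0, 0, -7.1]])

```text
clock: 2.83
eef_pos: [0.2192, -0.4494, 0.2393]
tool_rot: [0.66, 0.751, 0.0, -0.0]
ft_force: [0.0, -1.0, 0.5]
grip_width: 0.0857
grasp_force: 0.0
```

move_arm(deltas=[[1, 22, 38, 0, 0, 0, -1.3], [1, 22, 38, 0, 0, 0, 0], [1, 22, 38, 0, 0, 0, 0], [1, 22, 38, 0, 0, 0, 0], [1, 22, 38, 0, 0, 0, 0], [1, 22, 38, 0, 0, 0, 0], [1, 22, 38, 0, 0, 0, 0], [1, 22, 38, 0, 0, 0, 0], [1, 22, 38, 0, 0, 0, 0], [1, 22, 38, 0, 0, 0, 0]])

```text
clock: 3.67
eef_pos: [0.5479, -0.1899, 0.2394]
tool_rot: [0.654, 0.757, 0.0, 0.0]
ft_force: [0.8, -0.6, -0.0]
grip_width: 0.085
grasp_force: 0.0
```

move_arm(deltas=[[1, 18, 29, 20, 0, 0, 0], [0.5, 0, 0, 19, 0, 0, 0], [0.5, 0, 0, 0, 0, 0, 0], [0.5, 0, 0, 0, 0, 0, 0]])

```text
clock: 4.0
eef_pos: [0.5715, -0.1689, 0.1989]
tool_rot: [0.654, 0.757, -0.001, -0.002]
ft_force: [-0.5, 0.1, -0.0]
grip_width: 0.052
grasp_force: 0.0
```

```bash
python3 - <<'E'
from h import *
plan(cw(45,-113,51),np.degrees(CR[2]))
W=cal("wrist"); im=bot.camera("wrist"); cv2.imwrite("pics/w1.png",im)
print(W[2],W[3][:,2])
for P in [(45,-113,60),(45,-165,60),(45,-98,62)]: print(P,proj(W,cw(*P)))
for r in bot.outline_of("bar_mid","wrist")[:2]: print(r["conf"],r["rect"],ends(np.array(r["pixels"]),W,.06))
E
```

```text
rot [-0.2 -0.1  0.1] shift [ 23.4  20.5 147.9]
rot [ 1.000e-01 -4.000e-01 -1.799e+02] shift [-23.4 -20.5 147.9]
pose [ 0.5715 -0.1689  0.1989] q [-0.29  0.45  0.21  1.33 -0.    1.14] F [-0.5  0.1 -0. ] w 0.052 4.0
[ 0.55960313 -0.08830496  0.33450565] [ 0.04160783 -0.31138669 -0.94937196]
(45, -113, 60) [[305.30687531 175.85259003]]
(45, -165, 60) [[303.84624801 229.30062684]]
(45, -98, 62) [[305.91152424 159.6331033 ]]
0.6 [300.5, 13.3, 18.1, 219.4] (array([ 0.58328151, -0.10831527]), np.float64(0.18145526724779934), np.float64(-81.62792522125194))
```

View pics/w1.png

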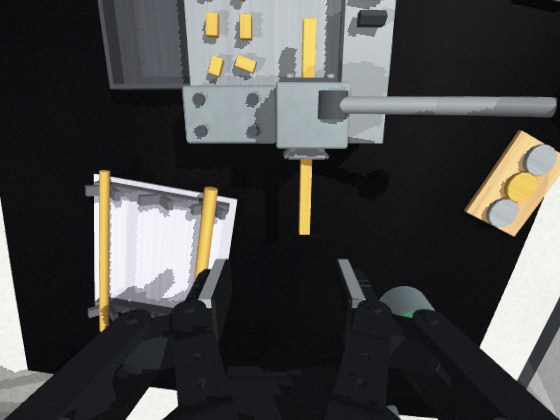

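Wrist view: the bar's free end runs from px (305,160) to (304,233), and the fitted pose predicts (304–306, 160–229), so the fit holds. The cutter head, rack and offcuts also sit where expected.

move_arm(deltas=[[0.5, 12, 10, 30, 0, 0, 0], [0.5, 11, 10, 30, 0, 0, 0], [0.5, 0, 0, 35, 0, 0, 0], [0.5, 0, 0, 35, 0, 0, 0], [0.5, 0, 0, 18, 0, 0, 0], [0.5, 0, 0, 0, 0, 0, 0], [0, 0, 0, 0, 0, 0, 0], [0, 0, 0, 0, 0, 0, 0], [0, 0, 0, 0, 0, 0, 0], [0, 0, 0, 0, 0, 0, 0]])

```text
clock: 4.93
eef_pos: [0.5907, -0.1451, 0.0554]
tool_rot: [0.654, 0.756, 0.001, 0.002]
ft_force: [-1.1, -2.4, 5.0]
grip_width: 0.0084
grasp_force: 60.0
```

move_arm(deltas=[[0, 0, 0, 0, 0, 0, 0], [0, 0, 0, 0, 0, 0, 0], [0, 0, 0, 0, 0, 0, 0], [0, 0, 0, 0, 0, 0, 0], [0, 0, 0, 0, 0, 0, 0]])

```text
clock: 5.35
eef_pos: [0.5907, -0.1451, 0.0552]
tool_rot: [0.654, 0.756, 0.001, 0.003]
ft_force: [-0.7, -2.4, 6.9]
grip_width: 0.0084
grasp_force: 60.4
```

```bash
python3 - <<'E'
from h import *
plan(cw(45,-113,51),np.degrees(CR[2]))
E
```

```text
rot [ 0.3  0.2 -0. ] shift [ 2.6 -2.   4.2]
rot [  0.3  -0.4 180. ] shift [-2.6  2.   4.2]
pose [ 0.5907 -0.1451  0.0552] q [-0.24  0.58  0.02  1.01 -0.    1.19] F [-0.7 -2.4  6.9] w 0.0084 5.3
```

move_arm(deltas=[[0, -4, 0, -3, 0, 0, 0], [0, -12, 0, 0, 0, 0, 0], [0, -15, 0, 0, 0, 0, 0], [0, -15, 0, 0, 0, 0, 0], [0, -15, 0, 0, 0, 0, 0], [0, -15, 0, 0, 0, 0, 0], [0, -15, 0, 0, 0, 0, 0], [0, -15, 0, 0, 0, 0, 0], [0, -15, 0, 0, 0, 0, 0], [0, -10, 0, 0, 0, 0, 0]])

```text
clock: 6.18
eef_pos: [0.6078, -0.2765, 0.0548]
tool_rot: [0.655, 0.756, -0.0, 0.0]
ft_force: [-0.6, -1.0, -1.9]
grip_width: 0.0084
grasp_force: 59.3
```

```bash
python3 - <<'E'
from h import *
plan(cw(45,-265,160),np.degrees(CR[2]))
W=cal("wrist"); im=bot.camera("wrist"); cv2.imwrite("pics/w2.png",im)
for r in bot.outline_of("bar_mid","wrist")[:2]: print(r["conf"],r["rect"],ends(np.array(r["pixels"]),W,.06))
E
```

```text
rot [-0.   0.  -0.1] shift [-1.700e+01  1.000e-01 -1.052e+02]
rot [1.000e-01 0.000e+00 1.799e+02] shift [ 1.700e+01 -1.000e-01 -1.052e+02]
pose [ 0.6078 -0.2765  0.0548] q [-0.43  0.69  0.22  1.1  -0.    1.  ] F [-0.6 -1.  -1.9] w 0.0084 6.2
0.76 [264.6, 0.0, 31.2, 367.9] (array([ 0.60206366, -0.24236058]), np.float64(0.16863329921155262), np.float64(98.50551274489902))
```

View pics/w2.png

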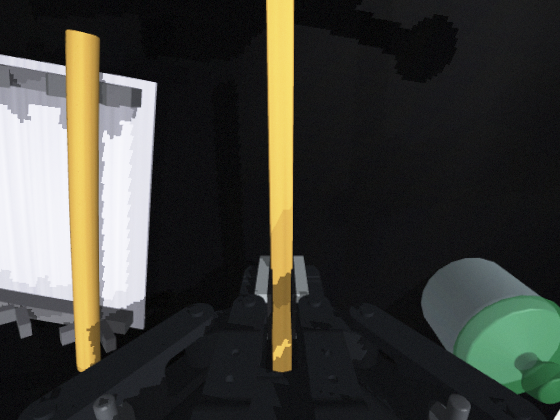

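The bar is out and level in the grip; its front end has cleared the bush mouth. The rack is at left with the thick rod at px ~(85,200), and the jar is at right. Next I lift and carry it towards the rack.

move_arm(deltas=[[0, 0, 0, -35, 0, 0, 2], [0, 0, 0, -35, 0, 0, 2], [0, 0, 0, -35, 0, 0, 2], [0, -6, -25, 0, 0, 0, 2], [0, -6, -25, 0, 0, 0, 2.3], [0, -6, -25, 0, 0, 0, 0], [0, -6, -25, 0, 0, 0, 0], [0, -6, -25, 0, 0, 0, 0], [0, -2, -20, 0, 0, 0, 0], [0, 0, -10, 0, 0, 0, 0]])

```text
clock: 7.12
eef_pos: [0.4499, -0.3025, 0.1603]
tool_rot: [0.72, 0.694, -0.0, -0.001]
ft_force: [-0.6, -0.6, -1.8]
grip_width: 0.0084
grasp_force: 59.3
```

```bash
python3 - <<'E'
from h import *
plan([.4386,-.3124,.025],-2)
W=cal("wrist"); im=bot.camera("wrist"); cv2.imwrite("pics/w3.png",im)
for q,z in (("rod_rack",.003),("rod_mid",.027),("thick_rod_mid",.029)):
  for r in bot.outline_of(q,"wrist")[:2]: print(q,r["conf"],r["rect"],ends(np.array(r["pixels"]),W,z))
E
```

```text
rot [-0.1 -0.  -0.1] shift [-10.3 -10.9 135.3]
rot [-1.000e-01  2.000e-01  1.799e+02] shift [ 10.3  10.9 135.3]
pose [ 0.4499 -0.3025  0.1603] q [-0.59  0.37 -0.02  1.18 -0.    1.02] F [-0.6 -0.6 -1.8] w 0.0084 7.1
rod_rack 0.74 [180.6, 70.6, 180.1, 189.4] (array([ 0.43470975, -0.27746731]), np.float64(0.1749560465253811), np.float64(-90.59505556017336))
rod_mid 0.95 [194.8, 46.2, 24.6, 232.3] (array([ 0.38419953, -0.27301612]), np.float64(0.19862640224328104), np.float64(-92.28811355926952))
thick_rod_mid 0.8 [320.8, 42.9, 27.3, 230.9] (array([ 0.49500927, -0.27537132]), np.float64(0.1989476942145783), np.float64(-92.00845793968334))
```

View pics/w3.png

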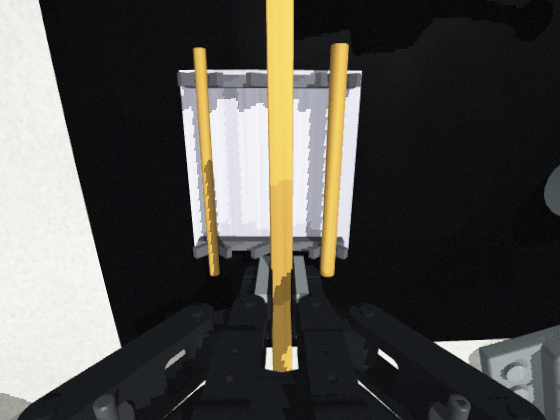

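Wrist view: both rods lie in their places and the middle place is empty under the bar. The rack's yaw is about -2.1° and its centre about (0.4396, -0.276).

move_arm(deltas=[[0, -10, -11, 0, 0, 0, 0], [0, 0, 0, 30, 0, 0, 0], [0, 0, 0, 35, 0, 0, 0], [0, 0, 0, 35, 0, 0, 0], [0, 0, 0, 22, 0, 0, 0], [0, 0, 0, 9, 0, 0, 0], [0, 0, 0, 2, 0, 0, 0], [0, 0, 0, 0, 0, 0, 0], [0.15, 0, 0, 0, 0, 0, 0], [0.3, 0, 0, 0, 0, 0, 0]])

```text
clock: 8.15
eef_pos: [0.4431, -0.313, 0.0281]
tool_rot: [0.719, 0.695, 0.0, 0.001]
ft_force: [0.6, -0.5, -0.2]
grip_width: 0.0237
grasp_force: 0.0
```

move_arm(deltas=[[0.3, 0, 0, 0, 0, 0, 0], [0.3, 0, 0, -20, 0, 0, 0], [0.3, 0, 0, -35, 0, 0, 0], [0.3, 0, 0, -35, 0, 0, 0], [0.5, 0, 0, -40, 0, 0, 0], [0.8, 0, 0, -20, 0, 0, 0], [1, 0, 0, 0, 0, 0, 0]])

```text
clock: 8.73
eef_pos: [0.4454, -0.3151, 0.1847]
tool_rot: [0.719, 0.695, 0.001, 0.007]
ft_force: [0.2, -1.1, 0.4]
grip_width: 0.0613
grasp_force: 0.0
```

```bash
python3 - <<'E'
from h import *
plan([.455,.27,.22],9)
W=cal("wrist"); im=bot.camera("wrist"); cv2.imwrite("pics/w4.png",im)
for q,z in (("bar_mid",.03),("rod_mid",.027),("thick_rod_mid",.029)):
  for r in bot.outline_of(q,"wrist")[:2]: print(q,r["conf"],r["rect"],ends(np.array(r["pixels"]),W,z))
E
```

```text
rot [  0.7   0.5 -11. ] shift [576.4 101.  -35.3]
rot [  0.8  -1.  169. ] shift [-576.4 -101.   -35.3]
pose [ 0.4454 -0.3151  0.1847] q [-0.62  0.35  0.01  1.22  0.    0.99] F [ 0.2 -1.1  0.4] w 0.0613 8.7
bar_mid 0.65 [267.2, 41.3, 12.2, 199.7] (array([ 0.43954215, -0.27435864]), np.float64(0.17837969326384132), np.float64(-92.32715120187436))
rod_mid 0.81 [202.3, 36.4, 20.7, 214.9] (array([ 0.38430654, -0.27310596]), np.float64(0.19773074208792038), np.float64(-92.20694057146648))
thick_rod_mid 0.92 [318.2, 31.8, 24.8, 219.4] (array([ 0.49495763, -0.27567286]), np.float64(0.1992575702310236), np.float64(-92.00679084473522))
```

The bar is in the middle place: centre (0.4395, -0.2744), 92.3°. On to the brush.

move_arm(deltas=[[1, 0, 0, -35, 0, 0, -6], [1, 20, 4, 0, 0, 0, -5], [1, 38, 7, 0, 0, 0, 0], [1, 38, 7, 0, 0, 0, 0], [1, 38, 7, 0, 0, 0, 0], [1, 38, 7, 0, 0, 0, 0], [1, 38, 7, 0, 0, 0, 0], [1, 38, 7, 0, 0, 0, 0], [1, 38, 7, 0, 0, 0, 0], [1, 38, 7, 0, 0, 0, 0]])

```text
clock: 9.77
eef_pos: [0.4503, 0.0185, 0.2106]
tool_rot: [0.65, 0.76, -0.001, -0.001]
ft_force: [0.3, -0.6, 0.2]
grip_width: 0.0857
grasp_force: 0.0
```

move_arm(deltas=[[1, 38, 7, 0, 0, 0, 0], [1, 38, 7, 0, 0, 0, 0], [1, 38, 7, 0, 0, 0, 0], [1, 38, 7, 0, 0, 0, 0], [1, 38, 7, 0, 0, 0, 0], [1, 38, 7, 0, 0, 0, 0], [1, 25, 3, 0, 0, 0, 0], [1, 0, 0, 0, 0, 0, 0]])

```text
clock: 10.43
eef_pos: [0.4553, 0.2781, 0.2099]
tool_rot: [0.647, 0.762, -0.001, -0.001]
ft_force: [1.4, -0.6, -0.1]
grip_width: 0.0852
grasp_force: 0.0
```

```bash
python3 - <<'E'
from h import *
W=cal("wrist"); im=bot.camera("wrist"); cv2.imwrite("pics/w5.png",im)
plan([.46,.35,.16],9)
for q,z in (("brush_grip",.06),("brush_pad",.003)):
  for r in bot.outline_of(q,"wrist")[:3]:
    M=np.array(r["pixels"]);print(q,r["conf"],r["rect"],ends(M,W,z), im[M].mean(0).round())
E
```

```text
rot [-0.2  0.1  0.3] shift [72.7 16.3 49.9]
rot [-1.000e-01 -3.000e-01 -1.797e+02] shift [-72.7 -16.3  49.9]
pose [0.4552 0.2756 0.2099] q [0.54 0.32 0.04 1.29 0.   1.95] F [-0.5 -0.1  0.3] w 0.0854 10.5
brush_grip 0.75 [286.7, 57.9, 58.9, 109.4] (array([0.46958859, 0.3575261 ]), np.float64(0.08685259266078421), np.float64(-95.7750510349012)) [30. 46. 78.]
brush_grip 0.72 [395.5, 159.8, 110.1, 58.4] (array([0.61561422, 0.3109615 ]), np.float64(0.11218048835532843), np.float64(-11.35591304359804)) [ 39. 107. 206.]
brush_grip 0.7 [434.9, 1.2, 119.9, 102.0] (array([0.60958325, 0.43468076]), np.float64(0.10345174431196089), np.float64(-121.64451511148657)) [123.  51.  24.]
brush_pad 0.81 [220.5, 56.4, 149.9, 110.0] (array([0.45119473, 0.35850473]), np.float64(0.14726299580772878), np.float64(2.9630822888999813)) [ 95. 141. 187.]
```

View pics/w5.png

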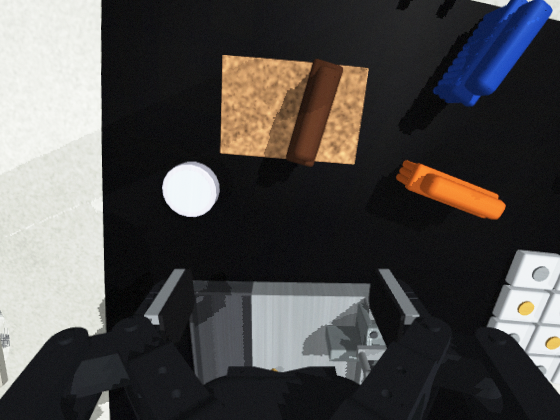

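The brown brush stands on the pad with its handle from px (329,64) to (301,158). Pad corners are (222,55), (368,68), (355,164) and (221,154). The orange and blue look-alikes are well clear.

```bash
python3 - <<'E'
from h import *
W=cal("wrist")
a,b=ray(W,[(329,64),(302,158)],.07)[:,:2]; print((a+b)/2,np.linalg.norm(a-b),np.degrees(np.arctan2(*(a-b)[::-1])))
p=ray(W,[(222,55),(368,68),(355,164),(221,154)],.003);print(p.mean(0))
m=(a+b)/2; yaw=np.degrees(np.arctan2(*(a-b)[::-1]))-90
plan([*m,.06],yaw)
E
```

```text
[0.47062739 0.35396328] 0.0799024785805537 84.18045701460919
[0.45292113 0.35072451 0.003     ]
rot [-0.2  0.1 14.9] shift [ 81.9   6.8 150.5]
rot [  -0.2   -0.3 -165.1] shift [-81.9  -6.8 150.5]
pose [0.4555 0.2732 0.2105] q [ 0.54  0.32  0.04  1.29 -0.    1.95] F [-0.1 -0.4  0.9] w 0.085 10.6
```

move_arm(deltas=[[1, 0, 0, 0, 0, 0, 7], [1, 0, 0, 0, 0, 0, 7], [1, 30, 2, 0, 0, 0, 0.9], [1, 30, 3, 0, 0, 0, 0], [1, 22, 2, 0, 0, 0, 0], [1, 0, 0, 35, 0, 0, 0], [1, 0, 0, 35, 0, 0, 0], [1, 0, 0, 35, 0, 0, 0], [1, 0, 0, 25, 0, 0, 0], [0.6, 0, 0, 0, 0, 0, 0]])

```text
clock: 11.42
eef_pos: [0.4676, 0.3497, 0.0756]
tool_rot: [0.743, 0.669, -0.007, -0.0]
ft_force: [-1.2, -1.8, -0.3]
grip_width: 0.0755
grasp_force: 0.0
```

```bash
python3 - <<'E'
from h import *
plan([.4706,.354,.060],-5.8)
E
```

```text
rot [-0.6  0.5 -0.2] shift [ 4.6  2.5 15.6]
rot [  0.8   0.9 179.8] shift [-4.6 -2.5 15.6]
pose [0.4676 0.3497 0.0756] q [ 0.64  0.53 -0.01  1.05 -0.    2.32] F [-1.2 -1.8 -0.3] w 0.0755 11.4
```

move_arm(deltas=[[0.6, 3, 2, 8, 0, 0, 0], [0.5, 0, 0, 8, 0, 0, 0], [0.5, 0, 0, 3, 0, 0, 0], [0.4, 0, 0, 0, 0, 0, 0], [0.2, 0, 0, 0, 0, 0, 0], [0.1, 0, 0, 0, 0, 0, 0], [0, 0, 0, 0, 0, 0, 0], [0, 0, 0, 0, 0, 0, 0], [0, 0, 0, 0, 0, 0, 0], [0, 0, 0, 0, 0, 0, 0]])

```text
clock: 12.25
eef_pos: [0.4743, 0.3578, 0.0646]
tool_rot: [0.743, 0.67, 0.001, 0.0]
ft_force: [-0.2, 0.3, 6.5]
grip_width: 0.0189
grasp_force: 59.9
```

```bash
python3 - <<'E'
from h import *
plan([.4706,.354,.060],-5.8)
E
```

```text
rot [ 0.1 -0.1 -0.1] shift [-4.2 -3.3  4.6]
rot [-1.000e-01 -2.000e-01  1.799e+02] shift [4.2 3.3 4.6]
pose [0.4743 0.3578 0.0646] q [ 0.65  0.55 -0.01  1.01 -0.    2.32] F [-0.2  0.3  6.5] w 0.0189 12.2
```

move_arm(deltas=[[0, 0, 0, -20, 0, 0, 0], [0, 0, 0, -35, 0, 0, 0], [0, 0, 0, -35, 0, 0, -5], [0, 0, 0, -20, 0, 0, -5], [0, 0, 0, 0, 0, 0, -4.2], [0, 0, 0, 0, 0, 0, 0]])

```text
clock: 12.75
eef_pos: [0.4743, 0.3579, 0.1749]
tool_rot: [0.654, 0.757, 0.002, 0.0]
ft_force: [-0.1, 0.4, -2.3]
grip_width: 0.0186
grasp_force: 59.1
```

```bash
cat > off.py <<'E'
from h import *
def offs(cs=("scene","side")):
    for c in cs:
        C=cal(c); im=bot.camera(c); cv2.imwrite(f"pics/o_{c}.png",im)
        L=[]
        hsv=cv2.cvtColor(im,cv2.COLOR_BGR2HSV); m=cv2.inRange(hsv,(12,110,90),(32,255,255))
        n,lab,st,ce=cv2.connectedComponentsWithStats(m)
        q=CR; 
        for i in range(1,n):
            if st[i,4]<5: continue
            p=ray(C,ce[i],.036)[0]; d=p[:2]-np.array(q[:2]); cs_,sn=np.cos(q[2]),np.sin(q[2])
            l=np.array([cs_*d[0]+sn*d[1],-sn*d[0]+cs_*d[1]])*1e3
            if -150<l[0]<80 and -45<l[1]<195: L.append((*l.round().astype(int).tolist(),int(st[i,4])))
        print(c,L)
if __name__=="__main__": offs()
E
python3 off.py; python3 -c "
from h import *
plan(cw(55,110,160),8.3)"
```

```text
scene [(-34, 73, 34), (-38, 42, 29), (-36, 13, 37), (-8, 42, 44), (-35, -19, 27), (-7, 11, 43)]
side [(-8, 15, 74), (-36, 14, 64), (-34, 75, 22)]
rot [-0.1  0.1 -0.1] shift [-288.2   52.2   12.3]
rot [1.000e-01 2.000e-01 1.799e+02] shift [288.2 -52.2  12.3]
pose [0.473  0.3569 0.1723] q [0.65 0.46 0.14 1.26 0.   2.07] F [-1.2  0.2 -3.1] w 0.0188 12.8
```

Counting w1's fourth head-side piece, there are 7 offcuts: x ≈ -8 and -36 at y ≈ -19, 12 and 42, plus (-34, 74). Stroke A is at y 12 and stroke B at y 70.

move_arm(deltas=[[0, -20, 1, -20, 0, 0, 0], [0, -40, 3, 0, 0, 0, 0], [0, -40, 3, 0, 0, 0, 0], [0, -40, 3, 0, 0, 0, 0], [0, -40, 3, 0, 0, 0, 0], [0, -40, 3, 0, 0, 0, 0], [0, -40, 3, 0, 0, 0, 0], [0, -40, 3, 0, 0, 0, 0], [0, -40, 3, 0, 0, 0, 0], [0, -40, 3, 0, 0, 0, 0]])

```text
clock: 13.68
eef_pos: [0.5552, -0.0165, 0.1915]
tool_rot: [0.655, 0.756, -0.001, -0.001]
ft_force: [0.6, 0.3, -2.1]
grip_width: 0.0185
grasp_force: 59.0
```

move_arm(deltas=[[0, -5, 0, 0, 0, 0, 0], [0, 0, 0, 0, 0, 0, 0], [0, 0, 0, 0, 0, 0, 0], [0, 0, 0, 0, 0, 0, 0]])

```text
clock: 14.02
eef_pos: [0.5561, -0.0185, 0.1923]
tool_rot: [0.654, 0.757, -0.001, -0.001]
ft_force: [0.8, -0.2, -0.1]
grip_width: 0.0187
grasp_force: 59.0
```

```bash
python3 off.py; python3 - <<'E'
from h import *
plan(cw(30,13,92),8.3)
W=cal("wrist"); im=bot.camera("wrist"); cv2.imwrite("pics/w6.png",im)
for P in [(45,-40,62),(20,-40,95),(-60,-40,60),(-60,190,30)]: print(P,proj(W,cw(*P)).round())
E
```

```text
scene [(-34, 74, 32), (-35, 41, 18), (-36, 13, 37), (-8, 42, 43), (-7, 11, 43), (-35, -20, 25)]
side [(-8, 15, 72), (-36, 15, 66), (-34, 75, 21)]
rot [-0.1 -0.   0.1] shift [ -2.1  -1.4 100.9]
rot [ 0.000e+00 -1.000e-01 -1.799e+02] shift [  2.1   1.4 100.9]
pose [ 0.5565 -0.018   0.1929] q [-0.03  0.38  0.07  1.27  0.    1.39] F [ 0.3 -0.4 -2. ] w 0.019 14.1
(45, -40, 62) [[296. 258.]]
(20, -40, 95) [[269. 276.]]
(-60, -40, 60) [[188. 256.]]
(-60, 190, 30) [[174.  -7.]]
```

View pics/w6.png

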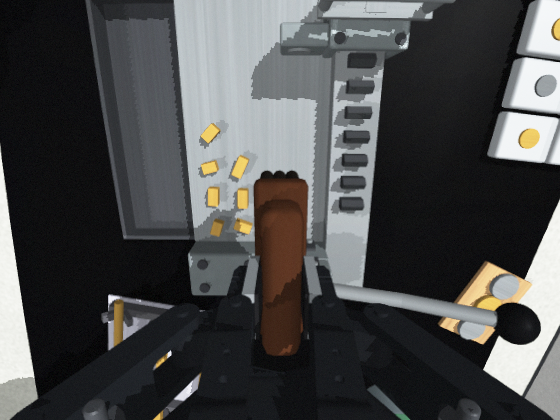

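All 7 offcuts show, at px (209,132), (208,168), (240,168), (213,197), (242,198), (217,229) and (243,227). The brush is over clear bed. Lowering it.

move_arm(deltas=[[0, 2, 0, 25, 0, 0, 0], [0, 0, 0, 25, 0, 0, 0], [0, 0, 0, 25, 0, 0, 0], [0, 0, 0, 15, 0, 0, 0], [0, 0, 0, 6, 0, 0, 0], [0, 0, 0, 4, 0, 0, 0], [0, 0, 0, 0, 0, 0, 0], [0, 0, 0, 0, 0, 0, 0]])

```text
clock: 14.83
eef_pos: [0.5576, -0.0172, 0.0944]
tool_rot: [0.654, 0.757, 0.001, 0.001]
ft_force: [0.6, -1.3, -1.5]
grip_width: 0.0186
grasp_force: 58.9
```

move_arm(deltas=[[0, 0, 0, 2, 0, 0, 0], [0, 0, 0, 2, 0, 0, 0], [0, 0, 0, 0, 0, 0, 0]])

```text
clock: 15.08
eef_pos: [0.558, -0.0177, 0.0915]
tool_rot: [0.654, 0.756, 0.001, 0.001]
ft_force: [-0.9, 0.3, 5.1]
grip_width: 0.0189
grasp_force: 60.0
```

move_arm(deltas=[[0, 0, -6, 0, 0, 0, 0], [0, 0, -9, 0, 0, 0, 0], [0, 0, -9, 0, 0, 0, 0], [0, 0, -9, 0, 0, 0, 0], [0, 0, -9, 0, 0, 0, 0], [0, 0, -9, 0, 0, 0, 0], [0, 0, -9, 0, 0, 0, 0], [0, 0, -9, 0, 0, 0, 0], [0, 0, -9, 0, 0, 0, 0], [0, 0, -9, 0, 0, 0, 0]])

```text
clock: 15.92
eef_pos: [0.4731, -0.0303, 0.0914]
tool_rot: [0.654, 0.756, 0.003, 0.003]
ft_force: [4.3, 0.8, 6.7]
grip_width: 0.0183
grasp_force: 59.7
```

move_arm(deltas=[[0, 0, -9, 0, 0, 0, 0], [0, 0, -9, 0, 0, 0, 0], [0, 0, -7, 0, 0, 0, 0], [0, 0, 0, 0, 0, 0, 0], [0, 0, 0, -20, 0, 0, 0], [0, 0, 0, -30, 0, 0, 0], [0, 20, 30, 0, 0, 0, 0], [0, 20, 30, 0, 0, 0, 0], [0, 12, 30, 0, 0, 0, 0], [0, 0, 0, 0, 0, 0, 0]])

```text
clock: 16.75
eef_pos: [0.5312, 0.0334, 0.1382]
tool_rot: [0.653, 0.758, 0.001, 0.0]
ft_force: [1.2, -0.7, -1.2]
grip_width: 0.0186
grasp_force: 59.3
```

```bash
python3 off.py; python3 - <<'E'
from h import *
plan(cw(12,72,92),8.3)
W=cal("wrist"); im=bot.camera("wrist"); cv2.imwrite("pics/w7.png",im)
E
```

```text
scene [(-66, 26, 54), (-61, -1, 28)]
side [(-89, 54, 165), (-35, 75, 22)]
rot [-0.3  0.   0.1] shift [ 4.   3.4 45.5]
rot [  -0.    -0.4 -179.9] shift [-4.  -3.4 45.5]
pose [0.5263 0.0311 0.1375] q [ 0.06  0.36 -0.1   1.11 -0.    1.48] F [ 0.4 -0.4 -2. ] w 0.0183 16.9
```

View pics/w7.png

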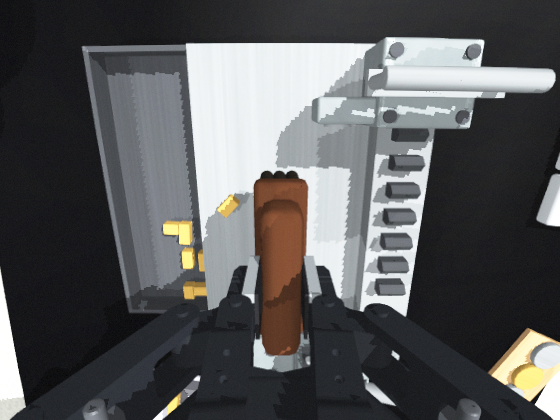

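Six offcuts are in the tray; one is left on the bed at px (228,205), i.e. (-35, 75). Stroke B.

move_arm(deltas=[[0, 4, 3, 20, 0, 0, 0], [0, 0, 0, 18, 0, 0, 0], [0, 0, 0, 6, 0, 0, 0], [0, 0, 0, 3, 0, 0, 0], [0, 0, 0, 0, 0, 0, 0], [0, 0, -6, 0, 0, 0, 0], [0, 0, -9, 0, 0, 0, 0], [0, 0, -9, 0, 0, 0, 0], [0, 0, -9, 0, 0, 0, 0], [0, 0, -9, 0, 0, 0, 0]])

```text
clock: 17.73
eef_pos: [0.4869, 0.0287, 0.0925]
tool_rot: [0.654, 0.756, -0.0, -0.0]
ft_force: [0.9, -0.9, -1.7]
grip_width: 0.0187
grasp_force: 59.4
```

move_arm(deltas=[[0, 0, -9, 0, 0, 0, 0], [0, 0, -9, 0, 0, 0, 0], [0, 0, -9, 0, 0, 0, 0], [0, 0, -9, 0, 0, 0, 0], [0, 0, -9, 0, 0, 0, 0], [0, 0, -5, 0, 0, 0, 0], [0, 0, 0, 0, 0, 0, 0], [0, 0, 0, -25, 0, 0, 0], [0, 0, 0, -35, 0, 0, 0], [0, 0, 0, -35, 0, 0, 0]])

```text
clock: 18.57
eef_pos: [0.438, 0.0217, 0.1877]
tool_rot: [0.654, 0.756, -0.001, -0.001]
ft_force: [1.1, 0.5, -2.1]
grip_width: 0.0188
grasp_force: 59.3
```

```bash
python3 off.py; python3 - <<'E'
from h import *
# back to the pad, brush centre lies ~4 mm behind TCP along tool x
plan([.4529,.3547,.19],-5.8)
W=cal("wrist"); im=bot.camera("wrist"); cv2.imwrite("pics/w8.png",im)
a=cv2.imread("pics/o_side.png")[140:380,200:400]; b=cv2.imread("pics/o_scene.png")[160:310,160:340]
cv2.imwrite("pics/c8.png",np.hstack([cv2.resize(a,(440,528)),cv2.resize(im[:,:420],(350,528))]))
E
```

```text
scene [(-58, 55, 8), (-66, 26, 53), (-61, -1, 29)]
side [(-88, 61, 202)]
rot [ 0.7 -0.  14.1] shift [331.9 -24.2   3.1]
rot [   0.     1.1 -165.9] shift [-331.9   24.2    3.1]
pose [0.4434 0.022  0.1931] q [ 0.05  0.15 -0.23  1.18  0.    1.48] F [ 0.3 -0.5 -0.6] w 0.0182 18.7
```

View pics/c8.png

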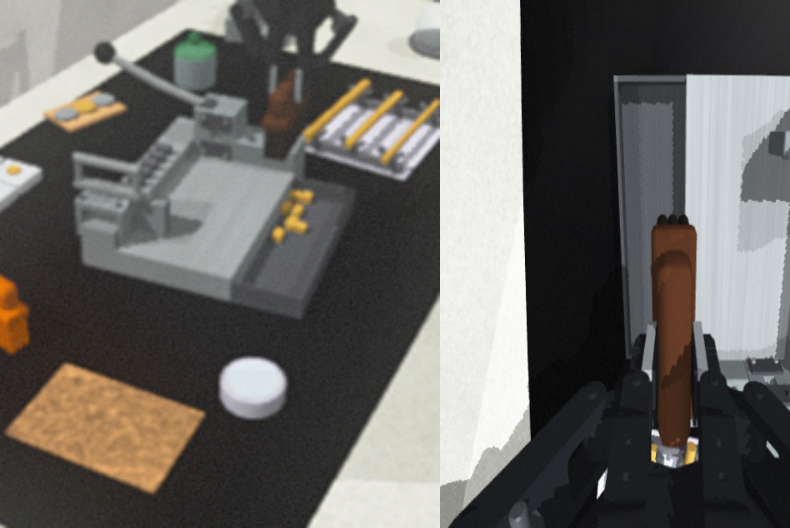

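The bed is clear. All the offcuts are in the tray heap near crop (290,215). Now the brush goes back.

move_arm(deltas=[[0, 38, 7, 0, 0, 0, 0], [0, 38, 7, 0, 0, 0, 0], [0, 38, 7, 0, 0, 0, 0], [0, 38, 7, 0, 0, 0, 0], [0, 38, 7, 0, 0, 0, 0], [0, 38, 7, 0, 0, 0, 0], [0, 38, 7, 0, 0, 0, 0], [0, 38, 6, 0, 0, 0, 0], [0, 24, 2, 0, 0, 0, 0], [0, 0, 0, 0, 0, 0, 0]])

```text
clock: 19.55
eef_pos: [0.4467, 0.3594, 0.1848]
tool_rot: [0.652, 0.758, -0.0, -0.001]
ft_force: [0.4, -0.2, -1.2]
grip_width: 0.0186
grasp_force: 59.3
```

```bash
python3 - <<'E'
from h import *
plan([.4523,.3547,.066],8.3)
E
```

```text
rot [-0.1 -0.1  0.3] shift [ -5.4   4.9 118.8]
rot [ 1.000e-01 -2.000e-01 -1.797e+02] shift [  5.4  -4.9 118.8]
pose [0.4467 0.3594 0.1848] q [0.68 0.41 0.11 1.26 0.   2.1 ] F [ 0.4 -0.2 -1.2] w 0.0186 19.6
```

move_arm(deltas=[[0, -5, 5, 25, 0, 0, 0], [0, 0, 0, 30, 0, 0, 0], [0, 0, 0, 30, 0, 0, 0], [0, 0, 0, 20, 0, 0, 0], [0, 0, 0, 8, 0, 0, 0], [0, 0, 0, 4, 0, 0, 0], [0, 0, 0, 3, 0, 0, 0], [0, 0, 0, 0, 0, 0, 0], [0, 0, 0, 0, 0, 0, 0]])

```text
clock: 20.3
eef_pos: [0.4544, 0.3509, 0.0686]
tool_rot: [0.654, 0.756, 0.001, 0.0]
ft_force: [0.6, -0.5, -1.5]
grip_width: 0.0186
grasp_force: 59.4
```

move_arm(deltas=[[0, 0, 0, 2, 0, 0, 0], [0, 0, 0, 2, 0, 0, 0], [0, 0, 0, 0, 0, 0, 0], [0.1, 0, 0, 0, 0, 0, 0], [0.3, 0, 0, 0, 0, 0, 0], [0.6, 0, 0, 0, 0, 0, 0], [0.8, 0, 0, 0, 0, 0, 0], [0.8, 0, 0, 0, 0, 0, 0]])

```text
clock: 20.97
eef_pos: [0.4533, 0.3502, 0.0631]
tool_rot: [0.654, 0.756, -0.0, -0.0]
ft_force: [0.8, 0.0, 0.3]
grip_width: 0.0613
grasp_force: 0.0
```

move_arm(deltas=[[0.8, 0, 0, -20, 0, 0, 0], [0.8, 0, 0, -35, 0, 0, 0], [0.8, 0, 0, -35, 0, 0, 0], [0.8, 0, 0, -35, 0, 0, 7.1], [0.8, 0, 0, -20, 0, 0, 7.1], [0.8, 0, 0, 0, 0, 0, 7.1], [0.8, 0, 0, 0, 0, 0, 7.1], [0.8, 0, 0, 0, 0, 0, 7.1], [0.8, 0, 0, 0, 0, 0, 7.1], [0.8, 0, 0, 0, 0, 0, 7.1]])

```text
clock: 21.8
eef_pos: [0.4533, 0.3502, 0.2082]
tool_rot: [0.913, 0.409, -0.0, 0.0]
ft_force: [-0.4, -0.1, -0.4]
grip_width: 0.0683
grasp_force: 0.0
```

```bash
python3 - <<'E'
from h import *
im=bot.camera("scene");S=cal("scene");bot.camera("side");D=cal("side")
for c,C in (("scene",S),("side",D)):
  for r in bot.outline_of("brush_grip",c)[:3]:
    print(c,r["conf"],r["rect"],ends(np.array(r["pixels"]),C,.037)[0])
  for r in bot.outline_of("stop",c)[:2]:
    print("stop",c,r["conf"],r["rect"])
plan(cw(95,160,220),98.3)
E
```

```text
scene 0.87 [355.8, 179.9, 29.8, 39.6] [0.62717247 0.30629747]
scene 0.79 [316.7, 143.2, 28.7, 33.3] [0.4546666  0.34588039]
scene 0.7 [385.2, 165.1, 36.6, 28.7] [0.62278053 0.43262818]
stop scene 0.72 [173.4, 171.3, 150.9, 125.8]
stop scene 0.69 [301.9, 151.0, 61.4, 34.4]
side 0.81 [233.8, 290.2, 29.4, 57.4] [0.45271275 0.34752236]
side 0.61 [128.4, 292.6, 47.5, 48.7] [0.61967694 0.44005888]
side 0.59 [179.1, 254.6, 31.5, 42.8] [0.6255049 0.3086531]
stop side 0.7 [235.8, 215.3, 41.2, 34.4]
stop side 0.63 [234.4, 170.7, 123.7, 114.0]
rot [  -0.     0.  -139.6] shift [-112.5 -234.5  -11.8]
rot [ 0.   0.  40.4] shift [112.5 234.5 -11.8]
pose [0.4534 0.3503 0.2082] q [0.66 0.4  0.15 1.32 0.   2.95] F [-0.   0.3 -0.2] w 0.0685 22.1
```

move_arm(deltas=[[0.8, 0, 0, 0, 0, 0, -7], [0.8, 0, 0, 0, 0, 0, -7], [0.8, 0, 0, 0, 0, 0, -7], [0.8, 0, 0, 0, 0, 0, -7], [0.8, 0, 0, 0, 0, 0, -7], [0.8, 0, 0, 0, 0, 0, -7], [0.8, 0, 0, 0, 0, 0, -7], [0.8, 0, 0, 0, 0, 0, -7], [0.8, 0, 0, 0, 0, 0, -7], [0.8, 0, 0, 0, 0, 0, -7]])

```text
clock: 22.93
eef_pos: [0.4535, 0.3503, 0.2082]
tool_rot: [0.507, 0.862, -0.0, -0.0]
ft_force: [-0.1, 0.0, -0.3]
grip_width: 0.068
grasp_force: 0.0
```

move_arm(deltas=[[0.8, 0, 0, 0, 0, 0, -7], [0.8, 0, 0, 0, 0, 0, -7], [0.8, 0, 0, 0, 0, 0, -7], [0.8, 0, 0, 0, 0, 0, -7], [0.8, 0, 0, 0, 0, 0, -7], [0.8, 0, 0, 0, 0, 0, -7], [0.8, 0, 0, 0, 0, 0, -7], [0.8, 0, 0, 0, 0, 0, -7], [0.8, 0, 0, 0, 0, 0, -7], [0.8, 0, 0, 0, 0, 0, -6.6]])

```text
clock: 23.77
eef_pos: [0.4535, 0.3503, 0.2083]
tool_rot: [-0.075, 0.997, -0.0, -0.0]
ft_force: [0.4, 0.8, -0.3]
grip_width: 0.068
grasp_force: 0.0
```

move_arm(deltas=[[0.8, -16, -34, -2, 0, 0, 0], [0.8, -16, -34, -2, 0, 0, 0], [0.8, -16, -34, -2, 0, 0, 0], [0.8, -16, -34, -2, 0, 0, 0], [0.8, -16, -34, -2, 0, 0, 0], [0.8, -16, -34, -2, 0, 0, 0], [0.8, -16, -30, 0, 0, 0, 0], [0.8, 0, 0, 0, 0, 0, 0]])

```text
clock: 24.43
eef_pos: [0.601, 0.1291, 0.22]
tool_rot: [-0.069, 0.998, -0.001, 0.001]
ft_force: [-0.6, 0.6, -0.1]
grip_width: 0.0682
grasp_force: 0.0
```

```bash
python3 - <<'E'
from h import *
plan(cw(95,160,115),98.3)
W=cal("wrist"); im=bot.camera("wrist"); cv2.imwrite("pics/w9.png",im)
np.save("W9.npy",np.array(W,dtype=object),allow_pickle=True)
for P in [(95,80,62),(95,120,62),(95,150,118),(95,165,118)]: print(P,proj(W,cw(*P)).round())
E
python3 off.py
```

```text
rot [-0.1  0.1 -0.4] shift [  1.6   5.7 105. ]
rot [  0.2   0.2 179.6] shift [ -1.6  -5.7 105. ]
pose [0.601  0.1291 0.22  ] q [ 0.21  0.48  0.3   1.39 -0.    0.08] F [-0.6  0.6 -0.1] w 0.0682 24.4
(95, 80, 62) [[206. 194.]]
(95, 120, 62) [[246. 193.]]
(95, 150, 118) [[275. 211.]]
(95, 165, 118) [[294. 211.]]
scene [(-58, 55, 9), (-66, 26, 52), (-61, -1, 27)]
side [(-88, 62, 188)]
```

View pics/w9.png

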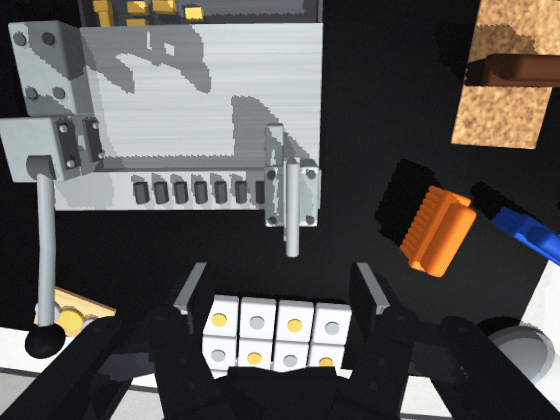

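The handle runs from px (292,158) to (292,255), so the bar is at y ≈ 163.5 and the stop at about 0.143. The visible offcuts (104–194, 12) lie beyond the bed edge at row 22, in the tray. I'll descend onto the handle.

move_arm(deltas=[[0.8, 1, 8, 25, 0, 0, -0.4], [0.8, 0, 0, 30, 0, 0, 0], [0.8, 0, 0, 25, 0, 0, 0], [0.8, 0, 0, 18, 0, 0, 0], [0.8, 0, 0, 8, 0, 0, 0], [0.8, 0, 0, 3, 0, 0, 0], [0.8, 0, 0, 0, 0, 0, 0], [0.8, 0, 0, 0, 0, 0, 0]])

```text
clock: 25.25
eef_pos: [0.5962, 0.1433, 0.1127]
tool_rot: [-0.076, 0.997, 0.0, 0.001]
ft_force: [0.6, -0.1, 0.3]
grip_width: 0.0683
grasp_force: 0.0
```

```bash
python3 - <<'E'
from h import *
plan(cw(95,163,108),98.3)
E
```

```text
rot [0.  0.1 0.4] shift [-1.1 -6.   4.7]
rot [  -0.2    0.  -179.6] shift [1.1 6.  4.7]
pose [0.5962 0.1433 0.1127] q [0.24 0.54 0.11 1.14 0.   0.08] F [ 0.6 -0.1  0.3] w 0.0683 25.2
```

move_arm(deltas=[[0.8, -1, -6, 3, 0, 0, 0], [0.5, 0, 0, 0, 0, 0, 0], [0.3, 0, 0, 0, 0, 0, 0], [0.1, 0, 0, 0, 0, 0, 0], [0, 0, 0, 0, 0, 0, 0], [0, 0, 0, 0, 0, 0, 0], [0, 0, 0, 0, 0, 0, 0], [0, 0, 0, 0, 0, 0, 0], [0, 0, 0, 0, 0, 0, 0], [0, 0, 0, 0, 0, 0, 0]])

```text
clock: 26.08
eef_pos: [0.5976, 0.1367, 0.1087]
tool_rot: [-0.075, 0.997, 0.0, 0.0]
ft_force: [-1.4, -0.4, 3.3]
grip_width: 0.0092
grasp_force: 58.6
```

```bash
python3 - <<'E'
from h import *
plan(cw(95,163,108),98.3)
E
```

```text
rot [0.  0.  0.3] shift [-0.6  0.6  0.7]
rot [-1.000e-01  0.000e+00 -1.797e+02] shift [ 0.6 -0.6  0.7]
pose [0.5976 0.1367 0.1087] q [ 0.22  0.54  0.11  1.14 -0.    0.07] F [-1.4 -0.4  3.3] w 0.0092 26.1
```

move_arm(deltas=[[0, 0, 0, -5, 0, 0, 0], [0, 0, 0, -5, 0, 0, 0], [0, 0, 0, -5, 0, 0, 0], [0, 0, 0, -4, 0, 0, 0], [0, 0, 0, 0, 0, 0, 0], [0, 0, 0, 0, 0, 0, 0], [0, 0, 0, 0, 0, 0, 0]])

```text
clock: 26.67
eef_pos: [0.5974, 0.1367, 0.1269]
tool_rot: [-0.075, 0.997, -0.0, -0.0]
ft_force: [4.0, 1.7, -10.7]
grip_width: 0.0089
grasp_force: 61.3
```

move_arm(deltas=[[0, 0, -8, 0, 0, 0, 0], [0, 0, -12, 0, 0, 0, 0], [0, 0, -12, 0, 0, 0, 0], [0, 0, -12, 0, 0, 0, 0], [0, 0, -12, 0, 0, 0, 0], [0, 0, -12, 0, 0, 0, 0], [0, 0, -12, 0, 0, 0, 0], [0, 0, -12, 0, 0, 0, 0], [0, 0, -10, 0, 0, 0, 0], [0, 0, 0, 0, 0, 0, 0]])

```text
clock: 27.5
eef_pos: [0.6126, 0.0327, 0.1269]
tool_rot: [-0.073, 0.997, -0.001, -0.001]
ft_force: [2.9, -1.1, -12.4]
grip_width: 0.0089
grasp_force: 61.2
```

```bash
python3 - <<'E'
from h import *
plan(cw(95,60,110),98.3)
W=cal("wrist"); im=bot.camera("wrist"); cv2.imwrite("pics/w10.png",im)
for y in range(40,141,20): print(y,proj(W,cw(95,y,62)).round()[0])
print(proj(W,[cw(45,35,62),cw(45,40,62)]).round())
E
```

```text
rot [-0.1 -0.1  0.1] shift [-0.8  2.8 16.9]
rot [ 1.000e-01 -2.000e-01 -1.799e+02] shift [ 0.8 -2.8 16.9]
pose [0.6126 0.0327 0.1269] q [ 0.05  0.53  0.14  1.18 -0.   -0.09] F [  2.9  -1.1 -12.4] w 0.0089 27.5
40 [256. 232.]
60 [284. 232.]
80 [313. 232.]
100 [341. 232.]
120 [370. 232.]
140 [398. 232.]
[[246. 160.]
 [254. 161.]]
```

View pics/w10.png

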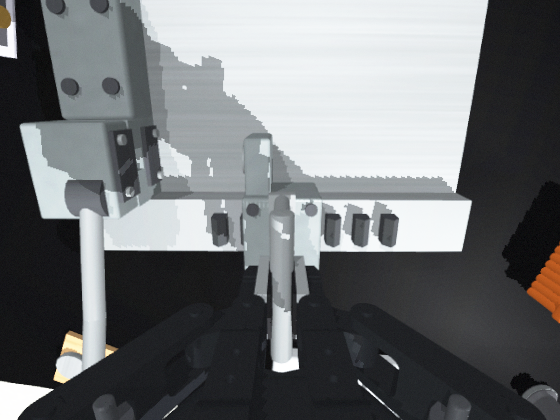

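The visible teeth are at px 219 (y 10) and 332/361/389 (y 90/110/130). The saddle lies between them over y ~33–83, so the stop is at notch 3, about 2–3 mm short. I'll nudge it and let it down.

move_arm(deltas=[[0, 0, 2.5, 0, 0, 0, 0], [0, 0, 0, 0, 0, 0, 0], [0, 0, 0, 6, 0, 0, 0], [0, 0, 0, 6, 0, 0, 0], [0, 0, 0, 6, 0, 0, 0], [0, 0, 0, 0, 0, 0, 0], [0.1, 0, 0, 0, 0, 0, 0], [0.3, 0, 0, 0, 0, 0, 0], [0.5, 0, 0, 0, 0, 0, 0], [0.6, 0, 0, 0, 0, 0, 0]])

```text
clock: 28.38
eef_pos: [0.614, 0.0386, 0.1111]
tool_rot: [-0.075, 0.997, 0.0, 0.002]
ft_force: [-0.2, -0.7, 0.9]
grip_width: 0.0443
grasp_force: 0.0
```

move_arm(deltas=[[0.6, 0, 0, 0, 0, 0, 0], [0.6, 0, 0, -25, 0, 0, 0], [0.6, 0, 0, -35, 0, 0, 0], [0.6, 0, 0, -40, 0, 0, 0], [0.6, 0, 0, 0, 0, 0, 0]])

```text
clock: 28.8
eef_pos: [0.617, 0.0386, 0.2192]
tool_rot: [-0.075, 0.997, -0.0, 0.008]
ft_force: [0.7, 0.5, 2.4]
grip_width: 0.0513
grasp_force: 0.0
```

```bash
python3 - <<'E'
from h import *
W=cal("wrist"); im=bot.camera("wrist"); cv2.imwrite("pics/w11.png",im)
for P in [(95,60,118),(95,55,118),(95,60,124)]: print(P,proj(W,cw(*P)).round())
sc=bot.camera("scene"); sd=bot.camera("side")
a=cv2.resize(im[150:330,150:450],(480,288)); b=cv2.resize(sc[160:300,170:330],(320,280))
c=cv2.resize(sd[170:290,220:380],(420,315))
H=np.zeros((600,800,3),np.uint8); H[:288,:480]=a; H[:280,480:]=b; H[285:,:420]=c; cv2.imwrite("pics/c11.png",H)
plan([.384,-.330,.15],-2.1)
E
```

```text
(95, 60, 118) [[278. 207.]]
(95, 55, 118) [[271. 207.]]
(95, 60, 124) [[277. 209.]]
rot [1.000e-01 1.000e-01 1.007e+02] shift [-376.5 -215.3   60.5]
rot [ -0.1   0.1 -79.3] shift [376.5 215.3  60.5]
pose [0.613  0.0383 0.2105] q [ 0.06  0.48  0.28  1.37  0.   -0.09] F [-0.   0.  -0.6] w 0.0509 28.9
```

View pics/c11.png

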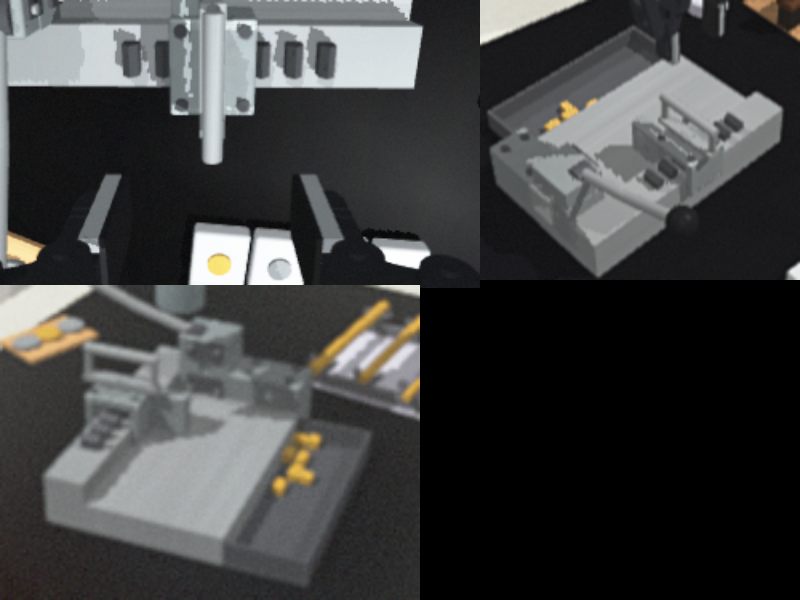

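The stop saddle sits between teeth 2 (y 30) and 5 (y 90), which is the third notch, bar down. All offcuts are in the tray, the bed is bare. Now the thin rod.

move_arm(deltas=[[0.6, 0, 0, 0, 0, 0, 7.1], [0.6, 0, 0, 0, 0, 0, 7.1], [0.6, 0, 0, 0, 0, 0, 7.1], [0.6, 0, 0, 0, 0, 0, 7.1], [0.6, 0, 0, 0, 0, 0, 7.1], [0.6, 0, 0, 0, 0, 0, 7.1], [0.6, 0, 0, 0, 0, 0, 7.1], [0.6, 0, 0, 0, 0, 0, 7.1], [0.6, 0, 0, 0, 0, 0, 7.1], [0.6, 0, 0, 0, 0, 0, 7.1]])

```text
clock: 29.78
eef_pos: [0.6113, 0.0383, 0.2071]
tool_rot: [0.521, 0.854, -0.001, -0.002]
ft_force: [0.4, -0.2, -0.3]
grip_width: 0.051
grasp_force: 0.0
```

move_arm(deltas=[[0.6, 0, 0, 0, 0, 0, 7.1], [0.6, 0, 0, 0, 0, 0, 7.1], [0.6, 0, 0, 0, 0, 0, 7.1], [0.6, 0, 0, 0, 0, 0, 7.1], [0.5, -35, -20, 0, 0, 0, 1.3], [0.5, -35, -20, 0, 0, 0, 0], [0.5, -35, -20, 0, 0, 0, 0], [0.5, -35, -20, 0, 0, 0, 0], [0.5, -35, -20, 0, 0, 0, 0], [0.5, -35, -20, 0, 0, 0, 0]])

```text
clock: 30.62
eef_pos: [0.4832, -0.1685, 0.2075]
tool_rot: [0.72, 0.694, -0.001, -0.001]
ft_force: [0.9, -0.5, -1.1]
grip_width: 0.0427
grasp_force: 0.0
```

move_arm(deltas=[[0.5, -35, -20, 0, 0, 0, 0], [0.5, -35, -20, 0, 0, 0, 0], [0.5, -35, -20, 0, 0, 0, 0], [0.5, -35, -20, 0, 0, 0, 0], [0.4, -26, -15, 10, 0, 0, 0], [0.4, 0, 0, 35, 0, 0, 0], [0.4, 0, 0, 15, 0, 0, 0], [0.4, 0, 0, 0, 0, 0, 0]])

```text
clock: 31.28
eef_pos: [0.3806, -0.328, 0.1439]
tool_rot: [0.721, 0.693, -0.0, -0.006]
ft_force: [0.2, 0.4, -0.1]
grip_width: 0.0341
grasp_force: 0.0
```

```bash
python3 - <<'E'
from h import *
W=cal("wrist"); im=bot.camera("wrist"); cv2.imwrite("pics/w12.png",im)
for q,z in (("rod_mid",.027),("bar_mid",.029)):
  for r in bot.outline_of(q,"wrist")[:2]: print(q,r["conf"],r["rect"],ends(np.array(r["pixels"]),W,z))
plan([.3822,-.3281,.019],-2.2)
E
```

```text
rod_mid 0.82 [278.8, 2.0, 15.1, 258.5] (array([ 0.38458532, -0.27301747]), np.float64(0.19886505446014152), np.float64(-92.25999368854343))
rod_mid 0.7 [399.7, 0.5, 52.2, 257.8] (array([ 0.49604567, -0.27575134]), np.float64(0.19923956688818345), np.float64(-92.35795209405948))
bar_mid 0.57 [345.1, 9.9, 28.4, 237.8] (array([ 0.44006422, -0.2739527 ]), np.float64(0.1791440810724035), np.float64(-92.10936435418182))
rot [-0.  -0.   0.1] shift [  1.6  -2.4 130.3]
rot [ 0.000e+00 -1.000e-01 -1.799e+02] shift [ -1.6   2.4 130.3]
pose [ 0.3846 -0.3298  0.1493] q [-0.71  0.31 -0.14  1.12  0.    0.9 ] F [-0.8 -0.5 -0.2] w 0.0341 31.4
```

move_arm(deltas=[[0.4, 1, -2, 30, 0, 0, 0], [0.4, 0, 0, 35, 0, 0, 0], [0.4, 0, 0, 35, 0, 0, 0], [0.4, 0, 0, 20, 0, 0, 0], [0.4, 0, 0, 9, 0, 0, 0], [0.4, 0, 0, 0, 0, 0, 0], [0.2, 0, 0, 0, 0, 0, 0], [0.1, 0, 0, 0, 0, 0, 0], [0, 0, 0, 0, 0, 0, 0], [0, 0, 0, 0, 0, 0, 0]])

```text
clock: 32.27
eef_pos: [0.383, -0.33, 0.0223]
tool_rot: [0.72, 0.694, -0.0, 0.001]
ft_force: [-3.7, -0.0, 7.4]
grip_width: 0.0071
grasp_force: 58.7
```

move_arm(deltas=[[0, 0, 0, 0, 0, 0, 0], [0, 0, 0, 0, 0, 0, 0], [0, 0, 0, 0, 0, 0, 0]])

```text
clock: 32.52
eef_pos: [0.383, -0.3301, 0.0223]
tool_rot: [0.72, 0.694, -0.0, 0.002]
ft_force: [-3.5, 0.4, 7.6]
grip_width: 0.0074
grasp_force: 58.7
```

move_arm(deltas=[[0, 0, 0, -15, 0, 0, 0], [0, 0, 0, -30, 0, 0, 0], [0, 0, 0, -35, 0, 0, 0], [0, 0, 0, -30, 0, 0, -5.2], [0, 0, 0, 0, 0, 0, -5.2], [0, 0, 30, 0, 0, 0, 0], [0, 0, 35, 0, 0, 0, 0], [0, 0, 35, 0, 0, 0, 0], [0, 0, 35, 0, 0, 0, 0], [0, 0, 35, 0, 0, 0, 0]])

```text
clock: 33.35
eef_pos: [0.5529, -0.3042, 0.1315]
tool_rot: [0.654, 0.756, 0.001, 0.001]
ft_force: [-0.1, -1.1, -0.5]
grip_width: 0.0075
grasp_force: 58.7
```

move_arm(deltas=[[0, 0, 30, 0, 0, 0, 0], [0, 0, 20, 0, 0, 0, 0], [0, 0, 0, 0, 0, 0, 0], [0, 0, 0, 0, 0, 0, 0], [0, 0, 0, 0, 0, 0, 0]])

```text
clock: 33.77
eef_pos: [0.5997, -0.2971, 0.1304]
tool_rot: [0.654, 0.756, -0.0, -0.0]
ft_force: [-0.5, -0.1, -1.0]
grip_width: 0.0075
grasp_force: 58.8
```

```bash
python3 - <<'E'
from h import *
W=cal("wrist"); im=bot.camera("wrist"); cv2.imwrite("pics/w13.png",im)
s=bot.get_obs(); z=s["eef_pos"][2]+.0047
for r in bot.outline_of("rod_mid","wrist")[:2]: print(r["conf"],r["rect"],ends(np.array(r["pixels"]),W,z))
plan(cw(45,-275,57),8.3)
E
```

```text
0.9 [270.5, 1.7, 24.3, 361.7] (array([ 0.59399108, -0.26007136]), np.float64(0.16279918488106765), np.float64(98.17337706482934))
rot [-0.  -0.  -0.1] shift [-7.3 11.5 73.7]
rot [ -0.    0.  179.9] shift [  7.3 -11.5  73.7]
pose [ 0.5992 -0.2976  0.1307] q [-0.46  0.64  0.33  1.27 -0.    0.97] F [-0.2  0.6 -1.9] w 0.0082 33.9
```

View pics/w13.png

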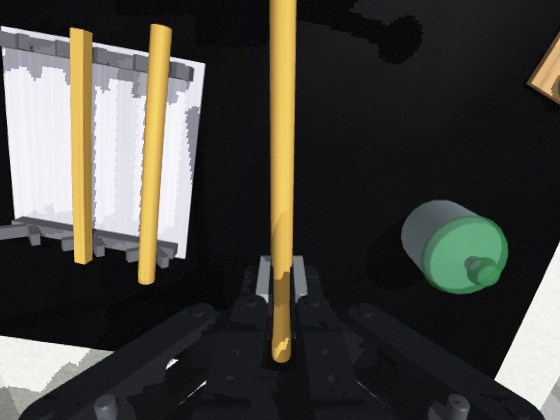

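The rod is held straight and level along the tool. The bar and thick rod are undisturbed in the rack. Lining it up with the bush and starting to feed.

move_arm(deltas=[[0, -7, 11.5, 20, 0, 0, 0], [0, 0, 0, 25, 0, 0, 0], [0, 0, 0, 20, 0, 0, 0], [0, 0, 0, 8, 0, 0, 0], [0, 0, 0, 0, 0, 0, 0], [0, 0, 0, 0, 0, 0, 0], [0, 0, 0, 0, 0, 0, 0]])

```text
clock: 34.45
eef_pos: [0.6134, -0.3032, 0.0593]
tool_rot: [0.654, 0.756, 0.0, 0.001]
ft_force: [0.3, -0.6, -0.9]
grip_width: 0.0076
grasp_force: 58.8
```

```bash
python3 - <<'E'
from h import *
plan(cw(45,-265,57.5),8.3)
for c in("scene","side"):
  bot.camera(c); C=cal(c)
  for r in bot.outline_of("rod_mid",c)[:1]:
    print(c,r["conf"],r["rect"],ends(np.array(r["pixels"]),C,.062)); print(proj(C,[cw(45,-118,62),cw(45,-318,62)]))
E
```

```text
rot [ 0.1  0.1 -0. ] shift [10.3 -1.6  1.8]
rot [  0.2  -0.2 180. ] shift [-10.3   1.6   1.8]
pose [ 0.6134 -0.3032  0.0593] q [-0.46  0.72  0.29  1.14  0.    0.97] F [ 0.3 -0.6 -0.9] w 0.0076 34.5
scene 0.64 [100.0, 270.3, 91.4, 63.2] (array([ 0.6048262 , -0.24857374]), np.float64(0.19432738953159728), np.float64(97.9430236521834))
[[191.14739022 268.52020015]
 [101.59906269 328.74586011]]
side 0.61 [306.8, 171.6, 17.4, 14.2] (array([ 0.60580521, -0.2353282 ]), np.float64(0.11984076366588209), np.float64(98.74425082541228))
[[307.43980463 188.71190729]
 [327.81543462 163.39589255]]
```

move_arm(deltas=[[0, 4, -1.6, 1.5, 0, 0, 0], [0, 8, 0, 0, 0, 0, 0], [0, 8, 0, 0, 0, 0, 0], [0, 6, 0, 0, 0, 0, 0], [0, 6, 0, 0, 0, 0, 0], [0, 6, 0, 0, 0, 0, 0], [0, 6, 0, 0, 0, 0, 0], [0, 6, 0, 0, 0, 0, 0], [0, 0, 0, 0, 0, 0, 0]])

```text
clock: 35.4
eef_pos: [0.6037, -0.2516, 0.0558]
tool_rot: [0.654, 0.757, 0.0, -0.0]
ft_force: [0.4, 0.1, -1.9]
grip_width: 0.0073
grasp_force: 58.8
```

move_arm(deltas=[[0, 8, 0, 0, 0, 0, 0], [0, 8, 0, 0, 0, 0, 0], [0, 10, 0, 0, 0, 0, 0], [0, 10, 0, 0, 0, 0, 0], [0, 10, 0, 0, 0, 0, 0], [0, 10, 0, 0, 0, 0, 0], [0, 10, 0, 0, 0, 0, 0], [0, 10, 0, 0, 0, 0, 0], [0, 8, 0, 0, 0, 0, 0], [0, 0, 0, 0, 0, 0, 0]])

```text
clock: 36.23
eef_pos: [0.5913, -0.168, 0.0558]
tool_rot: [0.653, 0.757, 0.0, -0.001]
ft_force: [-0.4, -0.3, -0.7]
grip_width: 0.0076
grasp_force: 58.8
```

```bash
python3 - <<'E'
from h import *
plan(cw(45,-122,57.5),8.3)
E
```

```text
rot [-0.  -0.1  0.1] shift [16.3  0.7 -1.7]
rot [ 1.000e-01 -0.000e+00 -1.799e+02] shift [-16.3  -0.7  -1.7]
pose [ 0.5913 -0.168   0.0558] q [-0.28  0.6   0.05  1.03  0.    1.15] F [-0.4 -0.3 -0.7] w 0.0076 36.2
```

move_arm(deltas=[[0, 5, 0, 0, 0, 0, 0], [0, 4, 0, 0, 0, 0, 0], [0, 3, 0, 0, 0, 0, 0], [0, 2, 0, 0, 0, 0, 0], [0, 0, 0, 0, 0, 0, 0], [0, 0, 0, 0, 0, 0, 0]])

```text
clock: 36.73
eef_pos: [0.5897, -0.1563, 0.0558]
tool_rot: [0.654, 0.756, 0.0, -0.0]
ft_force: [0.4, -0.2, -1.3]
grip_width: 0.0077
grasp_force: 58.9
```

move_arm(deltas=[[0, 1, 0, 0, 0, 0, 0], [0, 1, 0, 0, 0, 0, 0], [0, 0, 0, 0, 0, 0, 0], [0, 0, 0, 0, 0, 0, 0]])

```text
clock: 37.07
eef_pos: [0.5894, -0.1543, 0.0558]
tool_rot: [0.654, 0.756, 0.0, -0.0]
ft_force: [-0.2, 0.3, -0.9]
grip_width: 0.0073
grasp_force: 58.8
```

move_arm(deltas=[[0, 1, 0, 0, 0, 0, 0], [0, 1, 0, 0, 0, 0, 0], [0, 0, 0, 0, 0, 0, 0], [0, 0, 0, 0, 0, 0, 0]])

```text
clock: 37.4
eef_pos: [0.5891, -0.1521, 0.0558]
tool_rot: [0.654, 0.756, 0.0, -0.0]
ft_force: [-0.0, 0.1, -0.6]
grip_width: 0.0078
grasp_force: 58.8
```

move_arm(deltas=[[0, 1, 0, 0, 0, 0, 0], [0, 0, 0, 0, 0, 0, 0], [0, 0, 0, 0, 0, 0, 0]])

```text
clock: 37.65
eef_pos: [0.5889, -0.1512, 0.0558]
tool_rot: [0.654, 0.756, 0.0, -0.0]
ft_force: [0.2, -0.1, -1.6]
grip_width: 0.0075
grasp_force: 58.8
```

move_arm(deltas=[[0, 1, 0, 0, 0, 0, 0], [0, 1, 0, 0, 0, 0, 0], [0, 0, 0, 0, 0, 0, 0]])

```text
clock: 37.9
eef_pos: [0.5886, -0.1491, 0.0558]
tool_rot: [0.654, 0.756, 0.0, -0.0]
ft_force: [-0.2, 0.6, -0.9]
grip_width: 0.0076
grasp_force: 58.8
```

```bash
python3 - <<'E'
from h import *
plan(cw(45,-122,57.5),8.3)
sd=bot.camera("side"); sc=bot.camera("scene"); W=cal("wrist"); w=bot.camera("wrist")
H=np.zeros((600,800,3),np.uint8)
H[:300,:400]=cv2.resize(sd[170:245,240:340],(400,300),interpolation=cv2.INTER_CUBIC)
H[:300,400:]=cv2.resize(sc[195:285,180:300],(400,300),interpolation=cv2.INTER_CUBIC)
H[300:,:]=cv2.resize(w[0:210,:],(800,300))
cv2.imwrite("pics/c14.png",H)
for c in("scene","side"): print(c,proj(cal(c),[cw(45,35,60),cw(45,-40,60)]).round(1).tolist())
E
```

```text
rot [-0. -0.  0.] shift [-2.8  0.7 -1.7]
rot [   0.   -0. -180.] shift [ 2.8 -0.7 -1.7]
pose [ 0.5886 -0.1491  0.0558] q [-0.25  0.58  0.02  1.01  0.    1.18] F [-0.2  0.6 -0.9] w 0.0076 37.9
scene [[248.4, 230.7], [221.5, 248.8]]
side [[287.8, 213.7], [297.9, 201.1]]
```

View pics/c14.png

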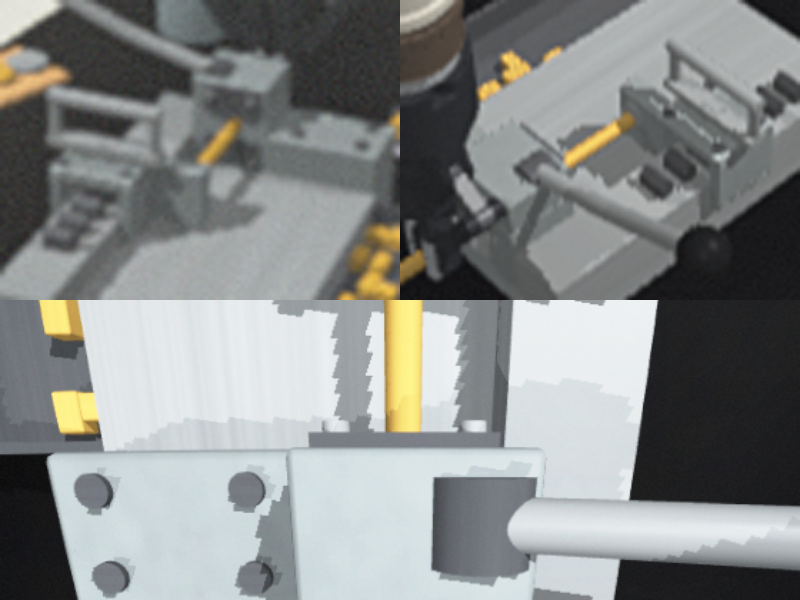

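The rod sticks out over the bed nearly to the stop button (scene crop end ~(633,118)). There is no contact force yet, so I feed a little more.

move_arm(deltas=[[0, 1, 0, 0, 0, 0, 0], [0, 0, 0, 0, 0, 0, 0], [0, 0, 0, 0, 0, 0, 0]])

```text
clock: 38.3
eef_pos: [0.5885, -0.1483, 0.0558]
tool_rot: [0.654, 0.756, 0.0, -0.0]
ft_force: [0.2, 0.6, -1.5]
grip_width: 0.0079
grasp_force: 58.8
```

move_arm(deltas=[[0, 1, 0, 0, 0, 0, 0], [0, 0, 0, 0, 0, 0, 0], [0, 0, 0, 0, 0, 0, 0]])

```text
clock: 38.55
eef_pos: [0.5884, -0.1475, 0.0559]
tool_rot: [0.654, 0.756, -0.0, 0.0]
ft_force: [0.8, -1.2, -0.9]
grip_width: 0.0075
grasp_force: 58.8
```

move_arm(deltas=[[0, 1, 0, 0, 0, 0, 0], [0, 0, 0, 0, 0, 0, 0], [0, 0, 0, 0, 0, 0, 0]])

```text
clock: 38.8
eef_pos: [0.5884, -0.147, 0.0559]
tool_rot: [0.654, 0.756, -0.0, 0.001]
ft_force: [0.5, -2.9, -0.7]
grip_width: 0.0075
grasp_force: 58.8
```

Contact is confirmed (Fy -2.9 N, travel stopping). Release and withdraw upward.

move_arm(deltas=[[0, 0, 0, 0.5, 0, 0, 0], [0.05, 0, 0, 0, 0, 0, 0], [0.15, 0, 0, 0, 0, 0, 0], [0.3, 0, 0, 0, 0, 0, 0], [0.45, 0, 0, 0, 0, 0, 0], [0.45, 0, 0, 0, 0, 0, 0], [0.45, 0, 0, -15, 0, 0, 0], [0.45, 0, 0, -25, 0, 0, 0], [0.45, 0, 0, -35, 0, 0, 0], [0.45, -20, 0, -30, 0, 0, 0]])

```text
clock: 39.63
eef_pos: [0.5904, -0.1629, 0.1613]
tool_rot: [0.652, 0.758, 0.0, -0.002]
ft_force: [0.9, -0.5, -0.1]
grip_width: 0.0382
grasp_force: 0.0
```

move_arm(deltas=[[0.45, -35, -10, -10, 0, 0, 0], [0.45, -35, -10, 0, 0, 0, 0], [0.45, -35, -10, 0, 0, 0, 0], [0.45, 0, 0, 0, 0, 0, 0], [0.45, 0, 0, 0, 0, 0, 0]])

```text
clock: 40.05
eef_pos: [0.5759, -0.2762, 0.17]
tool_rot: [0.655, 0.755, 0.0, -0.0]
ft_force: [0.1, 1.1, -0.2]
grip_width: 0.0381
grasp_force: 0.0
```

```bash
python3 off.py; python3 - <<'E'
from h import *
W=cal("wrist"); w=bot.camera("wrist"); print(proj(W,[cw(45,-165,60),cw(45,-98,60),cw(45,38,60),cw(45,-40,60)]).round(1).tolist())
sd=cv2.imread("pics/o_side.png"); sc=cv2.imread("pics/o_scene.png")
H=np.zeros((600,800,3),np.uint8)
H[:300,:400]=cv2.resize(sd[170:350,200:440],(400,300),interpolation=cv2.INTER_CUBIC)
H[:300,400:]=cv2.resize(sc[150:300,140:340],(400,300),interpolation=cv2.INTER_CUBIC)
H[300:,:400]=cv2.resize(w,(400,300)); cv2.imwrite("pics/c15.png",H)
for r in bot.outline_of("rod_mid","wrist")[:3]: print(r["conf"],r["rect"],ends(np.array(r["pixels"]),W,.06))
C=cal("scene")
for r in bot.outline_of("brush_grip","scene")[:3]: print(r["conf"],ends(np.array(r["pixels"]),C,.037)[0])
print(bot.get_obs()["clock"])
E
```

```text
scene [(-58, 55, 8), (-66, 26, 53), (-61, -1, 29), (27, 24, 108)]
side [(-88, 62, 198)]
[[322.6, 116.3], [326.3, 17.5], [334.4, -229.9], [329.8, -80.8]]
0.62 [315.9, 5.9, 14.2, 103.3] (array([ 0.58862743, -0.15453349]), np.float64(0.0687809641336865), np.float64(-81.25353359753917))
0.85 [0.62849401 0.30557027]
0.82 [0.4526479  0.34877433]
0.63 [0.57362827 0.05678338]
40.3
```

View pics/c15.png

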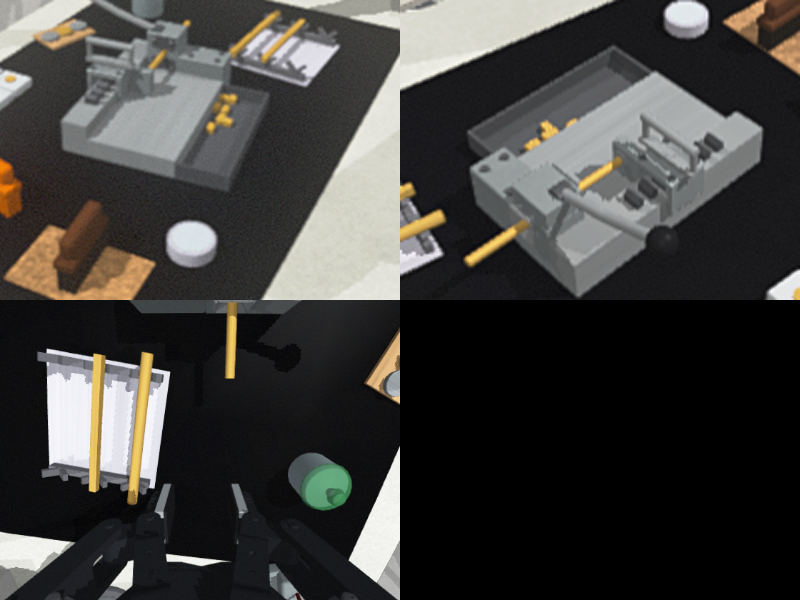

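The brush is upright on its pad, the bar is in the rack's middle place, and the offcuts are in the tray. The rod is through the bush and up to the stop, and the gripper is clear of everything. Handing in.

```bash
python3 -c "
from workcell import bot
print(bot.job_done())"
```

```text
the job is handed in; nothing more can be done
None
```

The changeover is finished and handed in at about 40 s on the robot's clock, with every step done and checked in the pictures or by contact force; `job_done()` returned no verdict, so I can't say whether it passed.

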